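File a returned game case beside its divider in the packed rack

TASK

Take the returned game case (the large one, as big as those in the rack) out of the sorter and file it in the raked counter rack directly to the right of the divider card as you face the rack from the robot, spine out, nudging its neighbours apart without toppling any and pushing it fully home, level with them. Then slide the book support up against the row so that all stand upright and snug with no play left, and let go; leave the other things on the counter alone.

Things in the scene. Friction and masses are not known exactly. Their poses are not given: they have to be found in the camera images.
- game_center (a point): Centre of the returned game case to be filed: closed rigid box, spine 171 mm (its x), 14 mm thick (y), 135 mm from opening edge to spine (z), about 100 g. Stands in one of the sorter's slots, spine up (67.5 mm above this point), x pointing roughly away from the robot. In the row it sits the same way: opening edge on the floor, one end at the front lip, spine out. Both ends are alike.
- bed: Trough of the raked plywood rack, fixed. Origin: inner bottom corner of floor, front lip and right cheek, 20 mm above the counter. x: up the floor, which rises at 32 degrees away from the robot. y: level, left along the row. z: square out of the floor, 32 degrees from vertical, leaning to the robot; cases go in along -z. A case that is home has its centre at x 85.5, z 67.5 mm, spine at z 135 mm.
- lip_mid (a point): Middle of the front lip's top inner edge (bed x 0, y 105, z 50 mm); axes as bed. The lip is a wall 12 mm thick on which the lower ends of the cases rest. Pushing a case down into the opened row takes 5 to 20 N. Floor: bed x 0 to 188, y 0 to 216 mm. Right cheek: wall 12 mm thick at y = 0, 120 mm high. The left end board (y = 216) is only 25 mm high.
- support (a joint): Sliding steel book support left of the row. Value in m: how far it has been slid to the right from its left stop (0 to 0.090). Clear row length from right cheek to its right face = 0.170 minus the value. Slides stiffly (2.5 N; about 10 N with the whole row before it), stays where left; leaning cases can push it back. Six cases, divider and the new case are 102 mm long when tight.
- support_top (a point): Middle of the top edge of the support's left (outer) face; axes as bed. The support is an upright plate 8 mm thick, bed x 10 to 135, z 1 to 116 mm, so its top edge is 19 mm below the spines. The space to its left is free for fingers.
- divider_center (a point): Centre of the divider's lower part, a loose white plate 171 x 135 mm like the cases, 4 mm thick, 110 g, among the cases. Axes as bed when upright. A header stands 28 mm above the spines along the upper part only: from x = -9.5 mm (below the middle of the spine) to x = +85.5 mm of this point. Pushed left, the header leans the divider and the cases left of it and opens the row on its right.
- sorter: Black plastic returns sorter, fixed. Origin on the counter under its middle; base plate 150 (x) x 158 (y) x 10 mm; three slots along its x at y = -50, 0 and +50 mm, each between two fins 120 mm long, 5 mm thick, standing to 65 mm above the counter, 18 mm apart.
- jewel_center (a point): Centre of a thin jewel case, 142 x 10 x 125 mm, standing in another slot of the sorter. Leave alone.
- cart_center (a point): Centre of a game cartridge, 120 x 16 x 104 mm, standing in another slot of the sorter. Leave alone.
- spray: Spray bottle of disc cleaner, 58 mm across, 179 mm high, standing between sorter and rack; origin under its middle. Leave alone.
- pad: Game controller, 110 x 165 x 50 mm, lying near the robot; origin under its middle. Leave alone.
- mug: Mug, 80 mm across (handle to its +y, 117 mm in all), 95 mm high; origin under its middle. Leave alone.
- row1_center (a point): Centre of one of the six cases standing in the row, same size and mass as the one to be filed: the one next to the right cheek. About 1 mm of play between cases, 6 mm on each side of the divider. Axes as bed when upright.
- row2_center (a point): Centre of one of the six cases standing in the row, same size and mass as the one to be filed: somewhere in the middle of the row; divider and cases change places. About 1 mm of play between cases, 6 mm on each side of the divider. Axes as bed when upright.
- row3_center (a point): Centre of one of the six cases standing in the row, same size and mass as the one to be filed: somewhere in the middle of the row; divider and cases change places. About 1 mm of play between cases, 6 mm on each side of the divider. Axes as bed when upright.
- row4_center (a point): Centre of one of the six cases standing in the row, same size and mass as the one to be filed: somewhere in the middle of the row; divider and cases change places. About 1 mm of play between cases, 6 mm on each side of the divider. Axes as bed when upright.
- row5_center (a point): Centre of one of the six cases standing in the row, same size and mass as the one to be filed: somewhere in the middle of the row; divider and cases change places. About 1 mm of play between cases, 6 mm on each side of the divider. Axes as bed when upright.
- row6_center (a point): Centre of one of the six cases standing in the row, same size and mass as the one to be filed: the one next to the support. About 1 mm of play between cases, 6 mm on each side of the divider. Axes as bed when upright.
Not all that is in view belongs to the job. Leave any red look-alike of the part that bears row5_center alone.

How it is judged:
By the outcome, as a careful person would: the job done as asked, in the order asked, and still so for the second after the job is handed in, with the robot touching nothing.
It also fails if it takes over 48 s, if anything falls off the work surface, if the arm or the gripper's body presses on something with over 40 N, if the wrist force passes 120 N, or if a joint passes its speed limit or range.

ROBOT

A 7-joint arm with a two-finger parallel gripper is mounted at the origin on the work surface. World frame = base frame: x ahead of the robot, y to its left, z up, the work surface at z = 0. Lengths are in m, angles in rad, forces in N, time in s.
With the tool pointing down it reaches from about 0.425 to 0.95 m from the base axis. Payload 16.7 kg.
Tool frame: the origin (TCP) lies on the centre line of the jaws, within the pads' length; the fingertips stand 8 mm ahead of it and the grasp point (between the pads) lies 11 mm behind it (tip_reach is the distance from the TCP to the fingertips, in m); z points along the fingers, y is the direction in which the jaws open and shut (so a half turn about z gives the same grasp; the last joint's range is limited). The gripper opens to 94 mm and grips with 3 to 60 N. Pads are 16 mm wide; open, the fingers measure 119 mm over their backs; the gripper's body (75 mm by 177 mm) begins 78 mm behind the grasp point.
Start: joints at [-1.282, 0.426, 0.074, 1.606, -0.034, 1.111, -0.067], TCP at [0.287, 0.611, 0.213] pointing down, gripper open.
Joint ranges: [-2.85, 2.85], [-0.5, 2.14], [-1.23, 1.37], [0.21, 2.46], [-1.02, 4.16], [0.16, 2.05], [-2.73, 2.73]. Speed limits (rad/s): [1.89, 1.89, 2.39, 2.39, 3.01, 3.01, 3.01].

INTERFACE

Orientations are given as a unit quaternion [w, x, y, z].
In Python, from workcell import * gives the robot as it stands. The module is installed in compiled form; this text tells all that it offers.
- The arm moves only by the shell command python3 -m crank 'ROWS' [FORCE]. ROWS is JSON, a list of rows, each a list of 3 entries, a list of its own where there are three numbers: the gripper's target within -1 to 1 (shut at 1, half-way at 0, fully open at -1), then the shift along the tool's x, y, z in mm, then the turn about the tool's z in degrees. In form: [[fingers, [x, y, z], yaw], ...]. A call has 1 to 20 rows; each row shifts and turns the commanded pose from where the row before left it, along the tool's axes as they then stand; what a row does not reach is not made up. A row lasts 1/10 s, in which the tool goes at most 50 mm and 8.59 degrees, less where a joint would pass 70% of its speed; a pose out of reach is approached as far as the arm can. A call with a gripper value outside its range is refused whole. The fingers move at their own pace and stop on an object; FORCE is the grip in N (left out, the last holds). Time passes only in rows, so rows that do not move let the fingers close. It gives the time, the measured TCP pose, the force and the opening at its end, in the units of the state.
- state(): the state, without advancing time (a new reading comes with each control period).
- get_image(name): name is "scene" or "top" or "wrist"; returns (picture, depth): 400x640x3 uint8, blue, green, red; 400x640 float32, m along the optical axis (not along the pixel's ray), 0 where there is no reading.
- camera_model(name): a dict with "fx", "fy", "cx", "cy" (pixels), "rvec" (rotation vector, rad) and "tvec" (3), from world to camera coordinates, as OpenCV has them. Camera axes: x right, y down, z forward; pixel columns grow to the right and rows downward; lengths in m; the calibration is good to about 2 mm. The wrist camera is an equidistant fisheye: a pixel r from the principal point sees the ray r / f radians off the axis. A picture is of the moment at which its call begins: read the wrist's pose just before it. camera_model takes no time and is no camera call; for the wrist camera it gives the pose at the moment of the call.
- hand_in(): hands the job in, once; it reports no verdict.
Trained networks look in the newest picture that a camera, given by its name, has taken for a name from the list of things; names that differ only in an ending like _2 or _b are one class to them, and where a whole thing is asked for, a point or a joint stands for the part that bears it (a point fixed in the world has none). Each returns a list of dicts, best first, with "confidence" (0 to 1); they miss things now and then, are a little off and sometimes report something else, mostly with a low value. They report only what shows in the picture. A call takes as long as a camera call. They do not tell look-alikes from the thing itself.
- spot_in(camera, thing): "position" ([x, y, z] in m, in world coordinates, good to about 4 mm: the middle of the surface that is visible of it).
- spot_point(camera, thing): "position" ([x, y, z] in m, in world coordinates, good to about 4 mm: a listed point, or the origin of a listed thing).
The state is a dict: "time_s": time; "joint_positions": joint angles; "qd": joint speeds; "tau": joint torques, N m; "tcp_pos": TCP position; "ee_rot": TCP orientation; "force": force on the tool from outside, world axes, zero at the start; "moment": the same for the moment, N m; "grip_width": finger opening in m.
Only numpy, scipy, OpenCV 4.12 (cv2) and the standard library are available. Lean on these libraries where they do the work, as an engineer would, in place of code of your own. Each camera call takes 0.05 s, during which the arm holds its last target.

## Working session

There is one attempt and no reset: what is moved stays moved. The work goes in short steps, Python scripts to look and compute and a shell command to move; the robot and the scene stay as the last step left them, time stands still between calls to the robot, and variables do not carry over. Pictures are saved under pics/ and viewed, and the job is handed in when it is done.

```bash
mkdir -p pics; ls
cat > h.py <<'E'
from workcell import *
import numpy as np, cv2
from scipy.spatial.transform import Rotation as R
def cam(n):
    m=camera_model(n); Rm=cv2.Rodrigues(np.array(m["rvec"],float))[0]; return m,Rm,np.array(m["tvec"],float).ravel()
def px2w(n,u,v,d,c=None):
    m,Rm,t=c or cam(n); p=np.array([(u-m["cx"])/m["fx"]*d,(v-m["cy"])/m["fy"]*d,d]); return Rm.T@(p-t)
def w2px(n,p,c=None):
    m,Rm,t=c or cam(n); q=Rm@np.array(p)+t; return np.array([m["fx"]*q[0]/q[2]+m["cx"],m["fy"]*q[1]/q[2]+m["cy"]])
E
python3 - <<'E'
from h import *
for n in("scene","top"):
    p,d=get_image(n); cv2.imwrite(f"pics/{n}0.png",p); np.save(f"{n}0.npy",d); m,Rm,t=cam(n); print(n,m, -Rm.T@t)
    for th in ["game_center","lip_mid","support_top","divider_center","sorter","jewel_center","cart_center","spray","mug","pad","bed","row1_center","row5_center"]:
        print(th,[(np.round(x["position"],3).tolist(),round(x["confidence"],2)) for x in spot_point(n,th)[:3]])
s=state();print(s)
E
```

```text
pics
scene {'fx': 516.485296284612, 'fy': 516.485296284612, 'cx': 323.44088802669955, 'cy': 202.81638431863476, 'rvec': array([ 1.23206852,  2.43492281, -0.80251472]), 'tvec': array([ 0.30445124, -0.28054187,  1.60113981])} [1.14375131 0.44130804 1.11001043]
game_center [([0.481, 0.271, 0.08], 0.8)]
lip_mid [([0.553, -0.161, 0.062], 0.97)]
support_top [([0.583, -0.147, 0.162], 0.73), ([0.571, -0.269, 0.017], 0.36)]
divider_center [([0.494, 0.082, 0.0], 0.2)]
sorter [([0.497, 0.317, -0.001], 0.58)]
jewel_center [([0.482, 0.322, 0.067], 0.68)]
cart_center [([0.488, 0.367, 0.061], 0.66)]
spray [([0.492, 0.081, -0.0], 0.68)]
mug [([0.707, 0.145, 0.001], 0.78)]
pad [([0.409, -0.013, -0.005], 0.85), ([0.617, -0.179, 0.123], 0.63)]
bed [([0.571, -0.269, 0.017], 0.95)]
row1_center [([0.492, 0.081, 0.001], 0.71)]
row5_center [([0.355, -0.314, 0.008], 0.61)]
top {'fx': 415.945655766593, 'fy': 415.945655766593, 'cx': 322.64497699239126, 'cy': 205.39787370712864, 'rvec': array([ 2.16664646, -2.21913207,  0.10446614]), 'tvec': array([0.02773325, 0.52819317, 1.18417677])} [0.43909649 0.04075643 1.
[... 686 characters left out ...]
, 0.007], 0.61)]
{'time_s': 1.4, 'joint_positions': array([-1.2815117 ,  0.42608654,  0.07388666,  1.60597852, -0.03408426,
        1.11081863, -0.06711712]), 'qd': array([ 0.00095976,  0.0003247 ,  0.00090173, -0.00228593, -0.00148658,
        0.00225848,  0.000168  ]), 'tau': array([-8.93185643e-04, -9.35495567e+01,  3.66228886e+00, -4.54565191e+01,
       -4.91603930e-02,  1.26663269e-02,  1.00250082e-05]), 'tcp_pos': array([0.2867665 , 0.61102268, 0.21348487]), 'ee_rot': array([-1.47931479e-05,  2.17663461e-01,  9.76023882e-01, -1.43882356e-05]), 'force': array([0.06907027, 0.49249905, 0.41899734]), 'moment': array([0.02397284, 0.01613124, 0.03878425]), 'grip_width': 0.09396916386023564}
```

View pictures.

View pics/scene0.png

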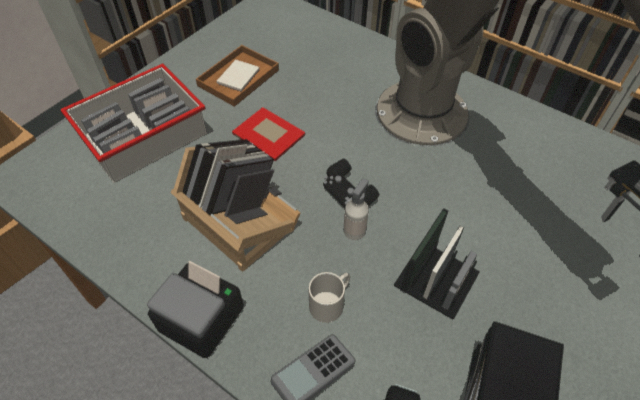

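View pics/top0.png

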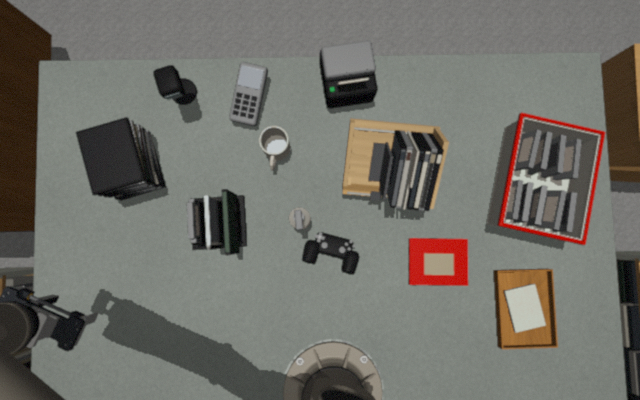

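Run:
```python
import cv2,numpy as np
a=cv2.imread("pics/top0.png");b=cv2.imread("pics/scene0.png")
A=cv2.resize(a[115:225,335:455],None,fx=5,fy=5,interpolation=cv2.INTER_CUBIC)
cv2.imwrite("pics/c1.png",A)
B=cv2.resize(b[130:270,165:305],None,fx=4,fy=4,interpolation=cv2.INTER_CUBIC);cv2.imwrite("pics/c2.png",B)
C=np.hstack([cv2.resize(a[180:265,180:250],(420,510)),cv2.resize(b[200:320,390:480],(383,510))]);cv2.imwrite("pics/c3.png",C[:,:800])
```

```text
(no output)
```

View pics/c1.png

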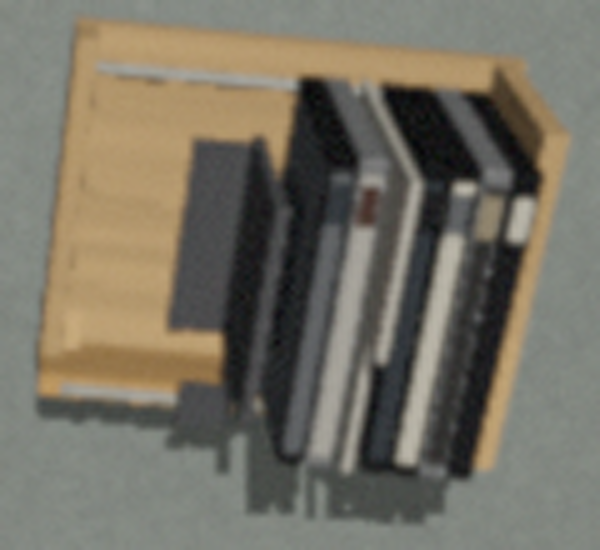

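View pics/c2.png

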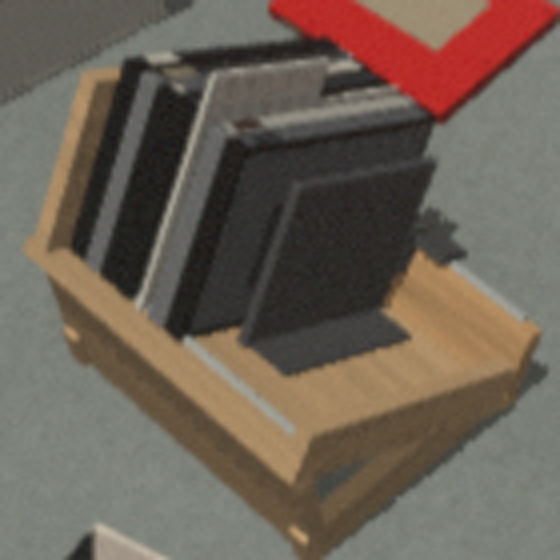

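View pics/c3.png

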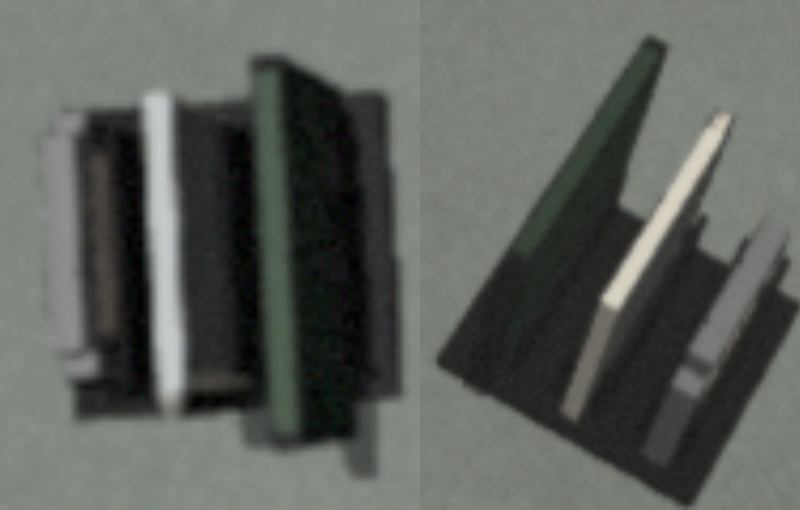

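```bash
cat >> h.py <<'E'
def cloud(n,pic,d):
    m,Rm,t=cam(n); v,u=np.mgrid[:400,:640]; ok=d>0
    u=u[ok];v=v[ok];z=d[ok].astype(float)
    p=np.stack([(u-m["cx"])/m["fx"]*z,(v-m["cy"])/m["fy"]*z,z],1)
    return (p-t)@Rm, pic[ok], u,v
def bedR(psi):
    a=np.radians(32);f=np.array([np.cos(psi),np.sin(psi),0]);y=np.array([-np.sin(psi),np.cos(psi),0]);k=np.array([0,0,1.])
    return np.stack([np.cos(a)*f+np.sin(a)*k,y,-np.sin(a)*f+np.cos(a)*k],1)  # cols = axes
E
python3 - <<'E'
from h import *
from scipy.optimize import minimize
O=np.array([.571,-.269,.02])
for n in("top","scene"):
    P,c,u,v=cloud(n,cv2.imread(f"pics/{n}0.png"),np.load(f"{n}0.npy"))
    # counter height check
    k=(abs(P[:,0]-.45)<.03)&(abs(P[:,1]+.1)<.03); print(n,"counter z",np.median(P[k,2]))
    for psi in(-.12,-.09,-.06):
        B=(P-O)@bedR(psi)
        k=(B[:,0]>60)if 0 else (B[:,0]>.03)&(B[:,0]<.17)&(B[:,1]>.13)&(B[:,1]<.21)&(abs(B[:,2])<.012)
        A=np.c_[B[k][:,:2],np.ones(k.sum())]; s=np.linalg.lstsq(A,B[k][:,2],rcond=None)[0]; print(psi,"floor fit",k.sum(),s.round(4))
    B=(P-O)@bedR(-.09)
    k=(B[:,0]>-.04)&(B[:,0]<.22)&(B[:,1]>-.04)&(B[:,1]<.25)&(B[:,2]>-.02)&(B[:,2]<.2)
    B=B[k];C=c[k]; im=np.zeros((540,600,3),np.uint8); hm=np.zeros((540,600,3),np.uint8)
    o=np.argsort(B[:,2])
    cm=cv2.applyColorMap(np.clip(B[:,2]/.17*255,0,255).astype(np.uint8).reshape(-1,1),cv2.COLORMAP_JET)[:,0]
    for i in o:
        x=int((.25-B[i,1])*2000);y=int((.22-B[i,0])*2000)
        cv2.rectangle(im,(x-1,y-1),(x+1,y+1),C[i].tolist(),-1);cv2.rectangle(hm,(x-1,y-1),(x+1,y+1),cm[i].tolist(),-1)
    cv2.imwrite(f"pics/bed_{n}.png",cv2.resize(np.hstack([im,hm]),(800,360)))
E
```

```text
top counter z -8.56133067881132e-05
-0.12 floor fit 1373 [-0.0066 -0.0426  0.0103]
-0.09 floor fit 1376 [-0.005  -0.0562  0.0096]
-0.06 floor fit 1324 [-0.0098 -0.0718  0.0098]
scene counter z 0.001314556859341834
-0.12 floor fit 806 [-0.004  -0.0504  0.0123]
-0.09 floor fit 757 [-0.0064 -0.0764  0.014 ]
-0.06 floor fit 692 [-0.0094 -0.1027  0.0157]
```

View pics/bed_top.png

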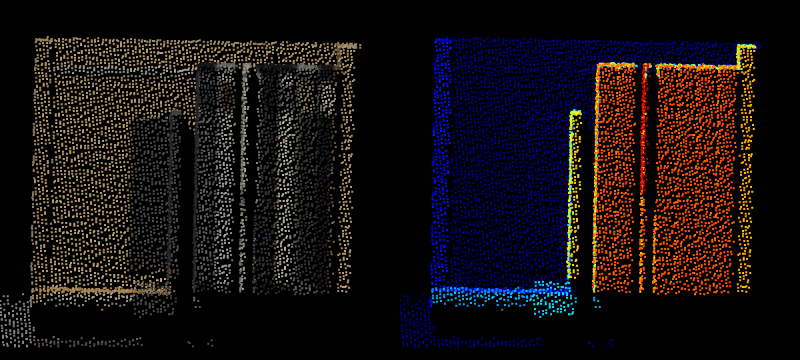

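View pics/bed_scene.png

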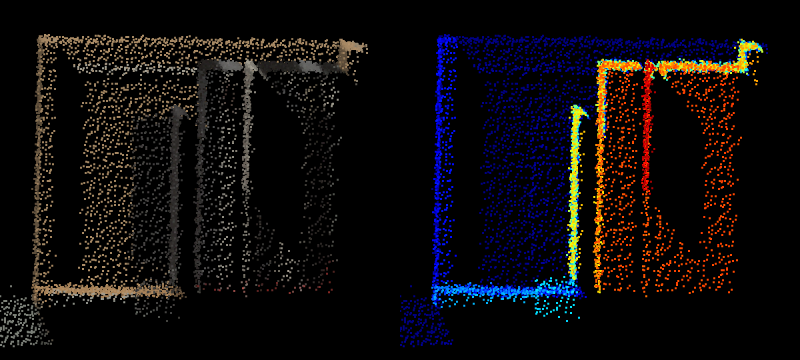

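Run:
```python
from h import *
O=np.array([.571,-.269,.02]); 
for n in("top","scene"):
    P,c,u,v=cloud(n,cv2.imread(f"pics/{n}0.png"),np.load(f"{n}0.npy"))
    B=((P-O)@bedR(-.09))*1000
    def sel(x0,x1,y0,y1,z0,z1): 
        return B[(B[:,0]>x0)&(B[:,0]<x1)&(B[:,1]>y0)&(B[:,1]<y1)&(B[:,2]>z0)&(B[:,2]<z1)]
    q=sel(80,160,40,90,148,175); s=np.polyfit(q[:,0],q[:,1],1); print(n,"header y vs x",s.round(3),"psi corr",s[0],"ymin/max",np.percentile(q[:,1],[2,25,50,75,98]).round(1),"ztop",np.percentile(q[:,2],[50,95,99]).round(1),"xr",np.percentile(sel(0,190,40,90,150,175)[:,0],[1,99]).round(1))
    q=sel(20,165,85,110,30,125); 
    if len(q)>50: s=np.polyfit(q[:,0],q[:,1],1); print(" left row face",s.round(3),np.median(q[:,1]).round(1)); print("   vs z",np.polyfit(q[:,2],q[:,1],1).round(3))
    q=sel(25,120,105,125,30,112)
    if len(q)>50: print(" support",np.polyfit(q[:,0],q[:,1],1).round(3),np.percentile(q[:,1],[5,50,95]).round(1),"vs z",np.polyfit(q[:,2],q[:,1],1).round(3))
    q=sel(10,165,10,95,125,145); print(" spines z",np.median(q[:,2]).round(1),np.linalg.lstsq(np.c_[q[:,:2],np.ones(len(q))],q[:,2],rcond=None)[0].round(3),"x range",np.percentile(q[:,0],[1,99]).round(1),"y range",np.percentile(q[:,1],[1,99]).round(1))
    q=sel(20,180,-25,8,105,126); print(" cheek top z",np.median(q[:,2]).round(1),"y",np.percentile(q[:,1],[2,98]).round(1),"xr",np.percentile(q[:,0],[1,99]).round(1))
    q=sel(30,180,135,200,-12,12); print(" floor z",np.median(q[:,2]).round(1))
    q=sel(-20,10,135,200,40,60); print(" lip top z",np.median(q[:,2]).round(1),"x",np.percentile(q[:,0],[2,98]).round(1), np.polyfit(q[:,1],q[:,0],1).round(3))
    q=sel(30,180,200,240,15,35); print(" end board y",np.percentile(q[:,1],[2,98]).round(1),np.median(q[:,2]),np.polyfit(q[:,0],q[:,1],1).round(3))
    # sorter
    G=P[(P[:,0]>.38)&(P[:,0]<.6)&(P[:,1]>.24)&(P[:,1]<.29)&(P[:,2]>.13)]*1000
    print(" game spine z",np.median(G[:,2]).round(1),"x",np.percentile(G[:,0],[1,99]).round(1),"y",np.percentile(G[:,1],[2,50,98]).round(1),np.polyfit(G[:,0],G[:,1],1).round(4),len(G))
    G=P[(P[:,0]>.35)&(P[:,0]<.62)&(P[:,1]>.22)&(P[:,1]<.42)&(P[:,2]>.02)]; 
    if n=="top":
        im=np.zeros((540,400,3),np.uint8)
        for p in G[np.argsort(G[:,2])]: 
            a=cv2.applyColorMap(np.uint8([[min(255,p[2]*1500)]]),cv2.COLORMAP_JET)[0,0].tolist(); cv2.circle(im,(int((.42-p[1])*2000),int((.62-p[0])*2000)),1,a,-1)
        cv2.imwrite("pics/sorter.png",im)
```

```text
top header y vs x [-1.6000e-02  6.9101e+01] psi corr -0.01645568067054212 ymin/max [64.2 66.2 67.4 68.3 69. ] ztop [160.9 164.8 165.6] xr [ 78.3 170.9]
 left row face [-1.90000e-02  1.04798e+02] 102.9
   vs z [1.40000e-02 1.01689e+02]
 support [-1.90000e-02  1.23821e+02] [121.3 122.5 123.7] vs z [2.00000e-03 1.22236e+02]
 spines z 135.0 [ 3.00000e-03 -8.00000e-03  1.34893e+02] x range [ 11.5 163.2] y range [10.9 94. ]
 cheek top z 120.5 y [-14.8   2.5] xr [ 21.6 179.4]
 floor z -0.7
 lip top z 50.8 x [-15.3   7.8] [ 0.02 -5.68]
 end board y [212.8 225.5] 22.875435188031283 [-1.90000e-02  2.21043e+02]
 game spine z 144.9 x [400.4 567.1] y [259.  267.3 277.1] [4.440000e-02 2.461033e+02] 420
scene header y vs x [-2.3000e-02  6.7659e+01] psi corr -0.022762687598385678 ymin/max [60.6 63.7 65.  66.1 68. ] ztop [157.2 164.8 165.8] xr [ 78.7 171.4]
 left row face [-2.40000e-02  1.02303e+02] 99.3
   vs z [2.2000e-02 9.7399e+01]
 support [-1.7000e-02  1.2056e+02] [117.2 119.3 121.7] vs z [1.20000e-02 1.18435e+02]
 spines z 136.7 [ 7.0000e-03 -1.0000e-02  1.3657e+02] x range [ 11.8 164.5] y range [10.7 94.3]
 cheek top z 117.6 y [-18.    7.7] xr [158.6 179.3]
 floor z 0.6
 lip top z 49.9 x [-13.7   8.8] [ 0.029 -4.95 ]
 end board y [209.2 224.3] 23.450862008376284 [-2.0000e-02  2.2037e+02]
 game spine z 145.4 x [401.3 569.5] y [258.3 267.9 276.4] [4.410000e-02 2.460708e+02] 482
```

View pics/sorter.png

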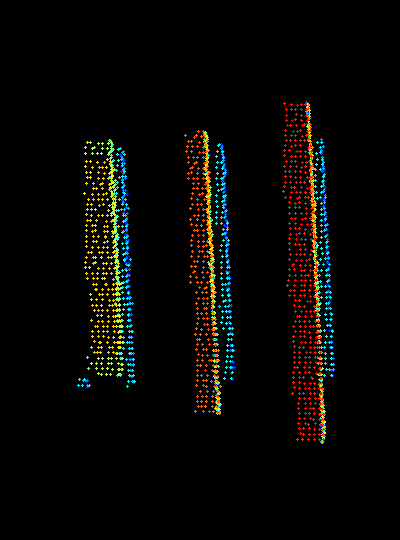

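Run:
```python
from h import *
O=np.array([.571,-.269,.02]); 
for n in("top","scene"):
    P,c,u,v=cloud(n,cv2.imread(f"pics/{n}0.png"),np.load(f"{n}0.npy"))
    B=((P-O)@bedR(-.109))*1000
    def sel(x0,x1,y0,y1,z0,z1): 
        return B[(B[:,0]>x0)&(B[:,0]<x1)&(B[:,1]>y0)&(B[:,1]<y1)&(B[:,2]>z0)&(B[:,2]<z1)]
    pc=[0,5,25,50,75,95,100]
    for nm,a in dict(header=(85,165,40,90,145,175),headx=(50,190,40,90,150,175),leftface=(20,165,90,112,30,120),support=(25,115,108,135,30,110),supptop=(25,115,100,140,112,119),spiney=(30,150,0,110,130,140),cheek=(30,175,-30,10,116,124)).items():
        q=sel(*a); j=0 if nm=="headx" else 1
        if len(q)>5: print(n,nm,len(q),np.percentile(q[:,j],pc).round(1))
    q=sel(20,165,-30,110,110,175)
    h=np.histogram(q[:,1],bins=np.arange(-20,112,2)); print(list(zip(h[1].astype(int),h[0])))
    q=sel(-25,15,130,200,40,60);print("lip",np.percentile(q[:,0],pc).round(1))
    q=sel(30,160,190,240,15,35);print("endb",np.percentile(q[:,1],pc).round(1))
```

```text
top header 104 [63.7 64.8 66.5 68.  68.6 69.1 69.5]
top headx 113 [ 76.4  81.1  99.9 124.8 148.  166.6 171. ]
top leftface 281 [102.3 103.  103.3 103.6 103.9 104.2 104.6]
top support 154 [122.3 122.5 122.7 122.9 123.2 123.5 124. ]
top supptop 113 [103.  103.3 116.  118.8 121.  123.  123.6]
top spiney 1530 [1.000e-01 4.600e+00 2.330e+01 4.600e+01 8.190e+01 1.000e+02 1.046e+02]
top cheek 179 [-14.6 -13.5 -11.4  -9.4  -7.1  -5.    8.4]
[(np.int64(-20), np.int64(0)), (np.int64(-18), np.int64(0)), (np.int64(-16), np.int64(5)), (np.int64(-14), np.int64(28)), (np.int64(-12), np.int64(41)), (np.int64(-10), np.int64(44)), (np.int64(-8), np.int64(35)), (np.int64(-6), np.int64(21)), (np.int64(-4), np.int64(0)), (np.int64(-2), np.int64(12)), (np.int64(0), np.int64(38)), (np.int64(2), np.int64(43)), (np.int64(4), np.int64(40)), (np.int64(6), np.int64(43)), (np.int64(8), np.int64(43)), (np.int64(10), np.int64(44)), (np.int64(12), np.int64(59)), (np.int64(14), np.int64(25)), (np.int64(16), np.int64(43)), (np.int64(18), np.int64(40)), (np.int64(20), np.int64(42)), (np.int64(22), np.int64(39)), (np.i
[... 3157 characters left out ...]
, (np.int64(70), np.int64(2)), (np.int64(72), np.int64(8)), (np.int64(74), np.int64(23)), (np.int64(76), np.int64(19)), (np.int64(78), np.int64(21)), (np.int64(80), np.int64(22)), (np.int64(82), np.int64(35)), (np.int64(84), np.int64(27)), (np.int64(86), np.int64(13)), (np.int64(88), np.int64(15)), (np.int64(90), np.int64(21)), (np.int64(92), np.int64(22)), (np.int64(94), np.int64(26)), (np.int64(96), np.int64(28)), (np.int64(98), np.int64(141)), (np.int64(100), np.int64(207)), (np.int64(102), np.int64(50)), (np.int64(104), np.int64(3)), (np.int64(106), np.int64(0)), (np.int64(108), np.int64(0))]
lip [-17.6 -10.5  -4.1  -1.7   0.2   4.4   7.3]
endb [210.4 212.5 216.5 221.5 223.2 224.6 225.8]
```

```bash
cat >> h.py <<'E'
PSI=-.109; OB=np.array([.571,-.2715,.02])-np.array([0,0,0]); BR=bedR(PSI)
def b2w(p): return OB+BR@(np.array(p,float)/1000)
def w2b(p): return BR.T@(np.array(p)-OB)*1000
def toolR():
    q=state()["ee_rot"]; return R.from_quat([q[1],q[2],q[3],q[0]]).as_matrix()
def go(target,yawdeg_y=None):
    s=state(); T=toolR(); d=(np.array(target)-s["tcp_pos"])*1000
    y=np.degrees(np.arctan2(T[1,1],T[0,1])); print("t",round(s["time_s"],2),"tcp",s["tcp_pos"].round(4),"ytool",round(y,2),"F",np.round(s["force"],1),"w",round(s["grip_width"],4))
    print("world mm",d.round(1),"tool mm",(T.T@d).round(1))
E
python3 -m crank '[[-1,[0,0,0],-7],[-1,[0,0,0],-7],[-1,[0,0,0],-7],[-1,[0,0,0],-6.6]]'
python3 - <<'E'
from h import *
go([.4445,.2657,.215])
E
```

```text
time_s: 1.8
tcp_pos: [0.2867, 0.611, 0.2134]
ee_rot: [-0.0, -0.024, 1.0, -0.0]
force: [0.0, 0.4, 0.2]
grip_width: 0.094
t 1.8 tcp [0.2867 0.611  0.2134] ytool 92.75 F [0.  0.4 0.2] w 0.094
world mm [ 157.8 -345.3    1.6] tool mm [-141.  -352.5   -1.6]
```

```bash
python3 -m crank '[[0.3,[-17.6,-44.1,0],0],[0.3,[-17.6,-44.1,0],0],[0.3,[-17.6,-44.1,0],0],[0.3,[-17.6,-44.1,0],0],[0.3,[-17.6,-44.1,0],0],[0.3,[-17.6,-44.1,0],0],[0.3,[-17.6,-44.1,0],0],[0.3,[-17.6,-44.1,0],0],[0.3,[0,0,0],0]]' 15
python3 - <<'E'
from h import *
go([.4445,.2657,.128])
for n in ("wrist",):
    p,d=get_image(n); cv2.imwrite("pics/w1.png",p)
E
```

```text
time_s: 2.7
tcp_pos: [0.4451, 0.2587, 0.2139]
ee_rot: [0.001, -0.018, 1.0, -0.0]
force: [0.6, 0.4, 0.1]
grip_width: 0.033
t 2.7 tcp [0.4451 0.2587 0.2139] ytool 92.02 F [0.6 0.4 0.1] w 0.033
world mm [ -0.6   7.  -85.9] tool mm [ 0.5  7.1 85.9]
```

View pics/w1.png

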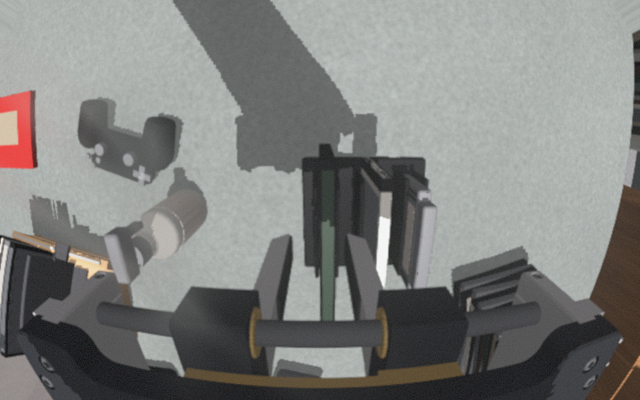

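```bash
python3 -m crank '[[0.3,[0,3,20],0],[0.3,[0,3,20],0],[0.3,[0,0,0],0]]'
python3 - <<'E'
from h import *
go([.4445,.2657,.128])
p,d=get_image("wrist"); cv2.imwrite("pics/w2.png",cv2.resize(p[120:400,200:480],None,fx=2,fy=2))
E
```

```text
time_s: 3.05
tcp_pos: [0.4408, 0.2711, 0.1715]
ee_rot: [-0.001, -0.022, 1.0, -0.001]
force: [-0.0, -0.0, 0.6]
grip_width: 0.0328
t 3.05 tcp [0.4408 0.2711 0.1715] ytool 92.56 F [-0.  -0.   0.6] w 0.0328
world mm [  3.7  -5.4 -43.5] tool mm [-3.6 -5.5 43.5]
```

View pics/w2.png

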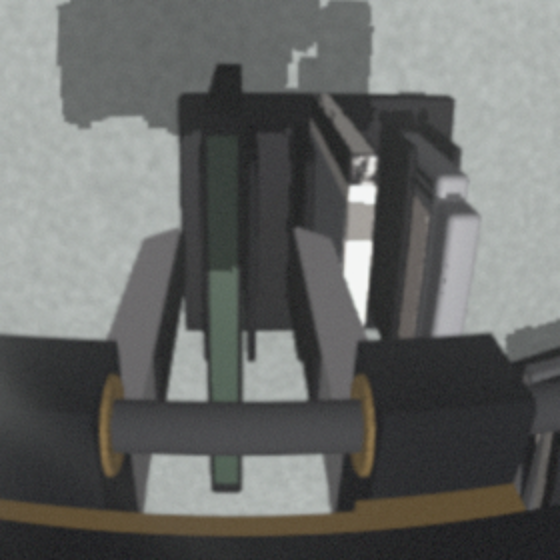

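```bash
python3 -m crank '[[0.3,[-1,-5.6,10],0],[0.3,[0,0,14],0],[0.3,[0,0,14],0],[0.3,[0,0,5.5],0],[0.3,[0,0,0],0],[0.3,[0,0,0],0]]'
python3 - <<'E'
from h import *
go([.4445,.2657,.128])
E
```

```text
time_s: 3.7
tcp_pos: [0.4439, 0.2651, 0.1306]
ee_rot: [0.0, -0.021, 1.0, 0.0]
force: [0.5, -0.5, -0.2]
grip_width: 0.0329
t 3.7 tcp [0.4439 0.2651 0.1306] ytool 92.45 F [ 0.5 -0.5 -0.2] w 0.0329
world mm [ 0.6  0.6 -2.6] tool mm [-0.7  0.5  2.6]
```

```bash
python3 -m crank '[[0.3,[0,0,2],0],[1,[0,0,0],0],[1,[0,0,0],0],[1,[0,0,0],0],[1,[0,0,0],0]]' 25
python3 -m crank '[[1,[0,0,-15],0],[1,[0,0,-25],0],[1,[0,0,-40],0],[1,[0,0,-45],0],[1,[0,0,-40],0],[1,[0,0,-25],0],[1,[0,0,0],0],[1,[0,0,0],0]]'
python3 - <<'E'
from h import *
go(b2w([0,0,0]))
p,d=get_image("wrist"); cv2.imwrite("pics/w3.png",p)
p,d=get_image("scene"); cv2.imwrite("pics/s3.png",p)
E
```

```text
time_s: 4.2
tcp_pos: [0.4436, 0.2651, 0.1281]
ee_rot: [0.0, -0.021, 1.0, 0.0]
force: [-0.6, -0.9, 2.8]
grip_width: 0.0138
time_s: 5.0
tcp_pos: [0.4434, 0.2649, 0.3177]
ee_rot: [0.0, -0.021, 1.0, 0.0]
force: [-0.6, -0.4, -2.2]
grip_width: 0.0136
t 5.0 tcp [0.4434 0.2649 0.3177] ytool 92.46 F [-0.6 -0.4 -2.2] w 0.0136
world mm [ 127.6 -536.4 -297.7] tool mm [-104.4 -541.5  297.7]
```

View pics/s3.png

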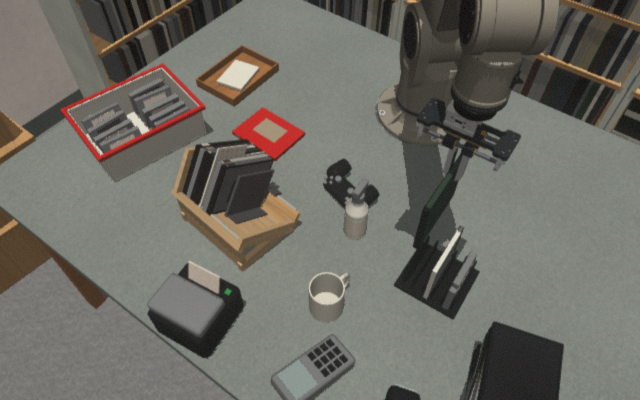

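View pics/w3.png

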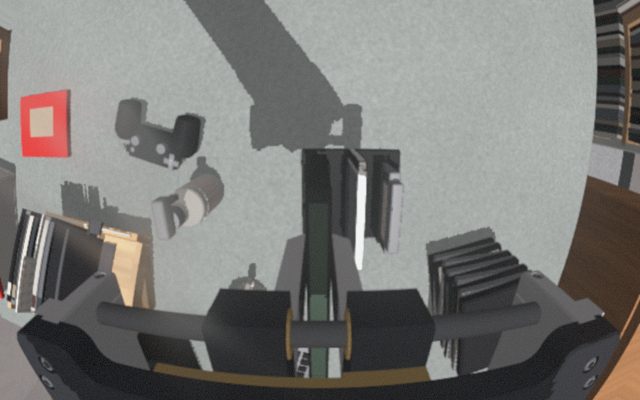

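```bash
cat >> h.py <<'E'
def casefit(n="top",show=None,bx=None):
    """points of held case near tool: print spine line pitch"""
    s=state(); p,d=get_image(n); P,c,u,v=cloud(n,p,d); T=toolR(); t=s["tcp_pos"]
    L=(P-t)@T*1000  # tool frame: x to robot, y jaw, z down
    f=-L[:,0]; up=-L[:,2]
    k=(abs(L[:,1])<14)&(f>-110)&(f<200)&(up<120)&(up>-150)
    return f[k],L[k,1],up[k],c[k]
def plotcase(n,fn):
    f,y,up,c=casefit(n); im=np.zeros((560,700,3),np.uint8)
    for a,b,cc in zip(f,up,c): cv2.circle(im,(int((a+120)*2),int((140-b)*2)),2,(np.clip(cc.astype(int)*2+40,0,255)).tolist(),-1)
    cv2.circle(im,(240,280),5,(0,0,255),1); cv2.imwrite(fn,im)
    return f,y,up
E
python3 - <<'E'
from h import *
for n in("top","scene"):
    f,y,up=plotcase(n,f"pics/k_{n}.png")
    k=(f>30)&(f<115)&(up>-60); 
    # upper envelope
    b=np.arange(30,125,10); print(n,[(int(x),round(float(np.percentile(up[(f>=x)&(f<x+10)&(up>-100)],92)),1)) for x in b if ((f>=x)&(f<x+10)&(up>-100)).sum()>3])
E
```

```text
top [(30, -1.4), (40, 18.0), (50, 17.8), (60, 18.7), (70, 17.9), (80, 18.2), (90, 18.9), (100, 18.5), (110, 18.2), (120, 17.4)]
scene [(30, 112.8), (40, 19.0), (50, 19.0), (60, 20.1), (70, 19.1), (80, 18.6), (90, 19.5), (100, 18.8), (110, 18.5), (120, 13.0)]
```

View pics/k_scene.png

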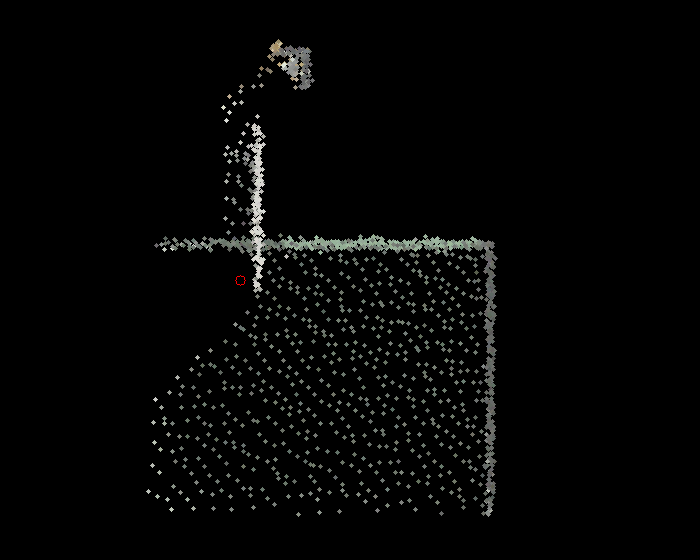

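```bash
python3 -m crank '[[1,[0,0,-10],4.4],[1,[0,0,-10],4.3],[1,[0,0,0],0]]'
python3 - <<'E'
from h import *
E=b2w([188,178,0]); f=np.array([np.cos(PSI),np.sin(PSI),0]); k=np.array([0,0,1])
print("E",E)
go(E-0.105*f+k*(.117+.08))
for a in range(0,33,4):
    r=np.radians(a); H=.117; q=E+f*(-.105*np.cos(r)-H*np.sin(r))+k*(-.105*np.sin(r)+H*np.cos(r)); print(a,q.round(4),end=' ')
    if a: print("d fwd",((q-q0)@f*1000).round(1),"up",((q-q0)[2]*1000).round(1))
    q0=q
E
```

```text
time_s: 5.5
tcp_pos: [0.4438, 0.2652, 0.3382]
ee_rot: [0.0, 0.055, 0.998, 0.0]
force: [0.3, -0.9, -0.6]
grip_width: 0.014
E [ 0.74885047 -0.11190017  0.11962482]
t 5.5 tcp [0.4438 0.2652 0.3382] ytool 83.67 F [ 0.3 -0.9 -0.6] w 0.014
world mm [ 200.7 -365.6  -21.6] tool mm [-239.8 -341.3   21.5]
0 [ 0.6445 -0.1005  0.2366] 4 [ 0.6366 -0.0996  0.229 ] d fwd -7.9 up -7.6
8 [ 0.6293 -0.0988  0.2209] d fwd -7.4 up -8.1
12 [ 0.6226 -0.0981  0.2122] d fwd -6.8 up -8.6
16 [ 0.6165 -0.0974  0.2032] d fwd -6.2 up -9.1
20 [ 0.611  -0.0968  0.1937] d fwd -5.5 up -9.5
24 [ 0.6062 -0.0963  0.1838] d fwd -4.8 up -9.9
28 [ 0.6021 -0.0958  0.1736] d fwd -4.1 up -10.2
32 [ 0.5987 -0.0955  0.1632] d fwd -3.4 up -10.4
```

```bash
python3 -m crank '[[1,[-12,-17,0],0],[1,[-24,-34,0],0],[1,[-24,-34,0],0],[1,[-24,-34,0],0],[1,[-24,-34,0],0],[1,[-24,-34,0],0],[1,[-24,-34,0],0],[1,[-24,-34,0],0],[1,[-24,-34,0],0],[1,[-24,-34,0],0],[1,[-12,-18,0],0],[1,[0,0,0],0],[1,[0,0,0],0]]'
python3 - <<'E'
from h import *
E=b2w([188,178,0]); f=np.array([np.cos(PSI),np.sin(PSI),0]); k=np.array([0,0,1])
go(E-0.105*f+k*(.117+.005))
E
```

```text
time_s: 6.8
tcp_pos: [0.6447, -0.1, 0.3367]
ee_rot: [-0.001, 0.054, 0.999, -0.0]
force: [-0.0, 0.1, -0.9]
grip_width: 0.0136
t 6.8 tcp [ 0.6447 -0.1     0.3367] ytool 83.81 F [-0.   0.1 -0.9] w 0.0136
world mm [ -0.2  -0.4 -95. ] tool mm [ 0.  -0.4 95. ]
```

```bash
python3 -m crank '[[1,[0,0,20],0],[1,[0,0,35],0],[1,[0,0,30],0],[1,[0,0,10],0],[1,[0,0,0],0],[1,[0,0,5],0],[1,[0,0,1],0],[1,[0,0,0],0]]' 12
python3 -m crank '[[1,[8,0,7.6],0],[1,[7.5,0,8],0],[1,[0,0,0],0]]'
python3 - <<'E'
from h import *
f,y,up=plotcase("scene","pics/k2.png")
go(b2w([0,0,0]))
E
```

```text
time_s: 7.6
tcp_pos: [0.6455, -0.1, 0.2379]
ee_rot: [0.001, 0.054, 0.999, 0.0]
force: [-0.0, 0.6, -0.1]
grip_width: 0.0141
time_s: 7.9
tcp_pos: [0.6279, -0.0982, 0.2203]
ee_rot: [-0.001, 0.055, 0.999, 0.0]
force: [0.3, -1.0, -1.8]
grip_width: 0.014
t 7.95 tcp [ 0.6287 -0.0983  0.2209] ytool 83.75 F [-1.  -0.1 -0.1] w 0.0141
world mm [ -57.7 -173.2 -200.9] tool mm [  38.3 -178.5  200.9]
```

View pics/k2.png

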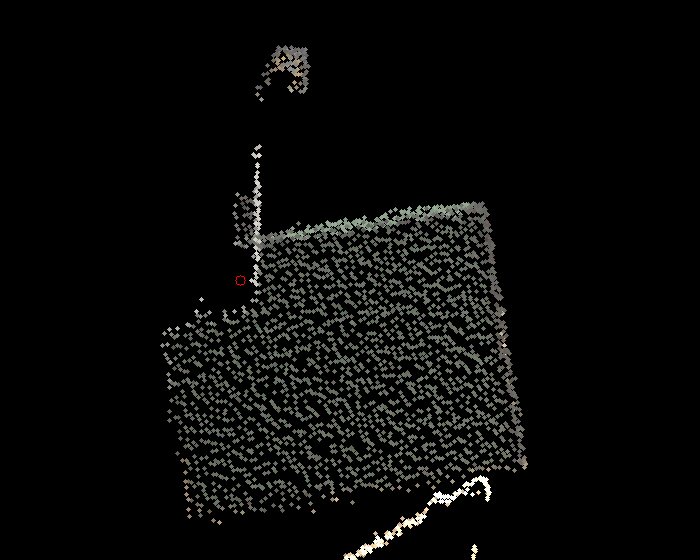

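Pivoting works exactly as planned (about 8° so far). Continue the arc.

```bash
python3 -m crank '[[1,[6.8,0,8.6],0],[1,[6.2,0,9.1],0],[1,[5.5,0,9.5],0],[1,[4.8,0,9.9],0],[1,[4.1,0,10.2],0],[1,[3.4,0,10.4],0],[1,[0,0,0],0],[1,[0,0,0],0]]'
python3 - <<'E'
from h import *
f,y,up=plotcase("scene","pics/k3.png")
go(b2w([0,0,0]))
E
```

```text
time_s: 8.75
tcp_pos: [0.599, -0.0951, 0.1631]
ee_rot: [-0.0, 0.055, 0.999, -0.0]
force: [-1.0, -0.7, -1.4]
grip_width: 0.0137
t 8.8 tcp [ 0.5991 -0.0951  0.1634] ytool 83.75 F [ 0.5 -0.2 -0.5] w 0.0142
world mm [ -28.1 -176.4 -143.4] tool mm [   8.7 -178.4  143.4]
```

View pics/k3.png

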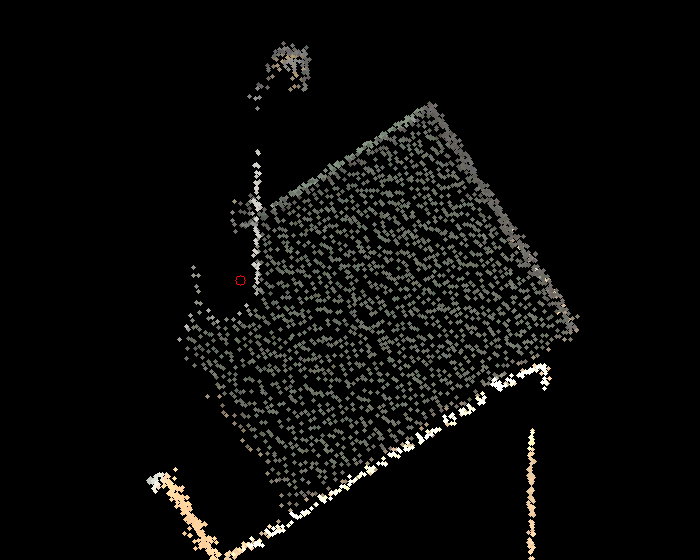

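```bash
python3 - <<'E'
from h import *
s=state(); print(w2b(s["tcp_pos"]).round(1))
for n in("scene","top"):
    f,y,up,c=casefit(n)
    a=np.radians(32); X=f*np.cos(a)+up*np.sin(a); Z=-f*np.sin(a)+up*np.cos(a)
    g=(f>30)&(Z>-100)&(Z<60)
    q=np.arange(20,125,15); print(n,"spine",[(int(x),np.percentile(Z[g&(X>x)&(X<x+15)],[90,97,100]).round(1)) for x in q if (g&(X>x)&(X<x+15)).sum()>5])
    print(" far",[(int(z),np.percentile(X[g&(Z>z)&(Z<z+20)],[90,97,100]).round(1)) for z in(-90,-70,-50,-30,-10) if (g&(Z>z)&(Z<z+20)).sum()>5]); 
    k=g&(Z>10)&(Z<30);print(" y",np.percentile(y[k],[1,50,99]).round(1))
E
python3 -m crank '[[1,[0,0,0],0],[1,[0,0,0],0]]' 45
```

```text
[ 83.4 178.4 116.9]
scene spine [(20, array([-18.9, -11. ,  -4. ])), (35, array([-1.3, 10.2, 17.9])), (50, array([21. , 23.3, 24.9])), (65, array([19.4, 23. , 24.9])), (80, array([21. , 23.8, 25.1])), (95, array([21. , 23.2, 24.9])), (110, array([22.2, 24.3, 25.7]))]
 far [(-90, array([127.9, 130. , 132.3])), (-70, array([127.1, 129.6, 130.7])), (-50, array([127.6, 129.2, 131.7])), (-30, array([127.8, 129. , 130. ])), (-10, array([127.1, 128.3, 129.3]))]
 y [-7.6  3.5  7. ]
top spine []
 far []
time_s: 9.1
tcp_pos: [0.5991, -0.095, 0.1637]
ee_rot: [0.0, 0.054, 0.999, -0.0]
force: [0.8, -0.4, -1.6]
grip_width: 0.014Traceback (most recent call last):
  File "<stdin>", line 9, in <module>
    return _quantile_unchecked(
        a, q, axis, out, overwrite_input, method, keepdims, weights)
    return _ureduce(a,
                    func=_quantile_ureduce_func,
    ...<5 lines>...
                    overwrite_input=overwrite_input,
                    method=method)
    r = func(a, **kwargs)
    result = _quantile(arr,
                       quantiles=q,
    ...<2 lines>...
                       out=out,
                       weights=wgt)
    slices_having_nans = np.isnan(arr[-1, ...])
                                  ~~~^^^^^^^^^
IndexError: index -1 is out of bounds for axis 0 with size 0
```

```bash
cat >> h.py <<'E'
def gob(x,y,z):
    s=state(); b=w2b(s["tcp_pos"]); print("bed tcp",b.round(1)); go(b2w([x,y,z]))
E
python3 - <<'E'
from h import *
gob(83.4,178,250); gob(45,178,288); gob(45,57,288)
E
```

```text
bed tcp [ 83.6 178.5 117.2]
t 9.1 tcp [ 0.5991 -0.095   0.1637] ytool 83.76 F [ 0.8 -0.4 -1.6] w 0.014
world mm [-70.2   7.2 112.5] tool mm [  70.5   -0.5 -112.5]
bed tcp [ 83.6 178.5 117.2]
t 9.1 tcp [ 0.5991 -0.095   0.1637] ytool 83.76 F [ 0.8 -0.4 -1.6] w 0.014
world mm [-122.5   12.9  124.4] tool mm [ 123.2   -0.5 -124.4]
bed tcp [ 83.6 178.5 117.2]
t 9.1 tcp [ 0.5991 -0.095   0.1637] ytool 83.76 F [ 0.8 -0.4 -1.6] w 0.014
world mm [-135.7 -107.4  124.4] tool mm [ 123.2 -121.5 -124.4]
```

```bash
python3 -m crank '[[1,[10,0,-16],0],[1,[20,0,-32],0],[1,[20,0,-32],0],[1,[20,0,-32],0],[1,[33,-15,-12],0],[1,[20,-35,0],0],[1,[0,-38,0],0],[1,[0,-25,0],0],[1,[0,-8,0],0],[1,[0,0,0],0],[1,[0,0,0],0]]'
python3 - <<'E'
from h import *
gob(45,57,260)
f,y,up=plotcase("scene","pics/k4.png")
for n in("scene","top"):
    p,d=get_image(n); cv2.imwrite(f"pics/{n}4.png",p); np.save(f"{n}4.npy",d)
    P,c,u,v=cloud(n,p,d); B=(P-OB)@BR*1000
    k=(B[:,0]>-30)&(B[:,0]<190)&(B[:,1]>20)&(B[:,1]<110)&(B[:,2]>100)
    im=np.zeros((400,720,3),np.uint8)
    for b,cc in zip(B[k],c[k]): cv2.circle(im,(int((110-b[1])*8),int((320-b[2])*1.8)),2,np.clip(cc.astype(int)*2+30,0,255).tolist(),-1)
    cv2.imwrite(f"pics/yz4{n}.png",im)
E
```

```text
time_s: 10.2
tcp_pos: [0.4639, -0.201, 0.2875]
ee_rot: [-0.0, 0.054, 0.999, 0.0]
force: [-0.1, 0.5, -0.6]
grip_width: 0.0137
bed tcp [ 44.9  58.4 287.4]
t 10.2 tcp [ 0.4639 -0.201   0.2875] ytool 83.79 F [-0.1  0.5 -0.6] w 0.0137
world mm [ 14.3  -3.  -23.2] tool mm [-14.6  -1.4  23.2]
```

View pics/scene4.png

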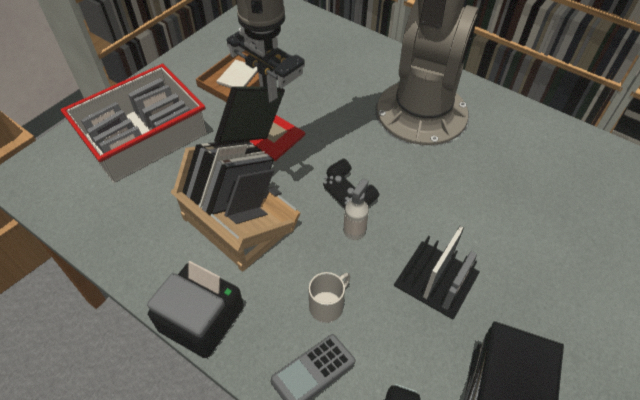

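View pics/yz4scene.png

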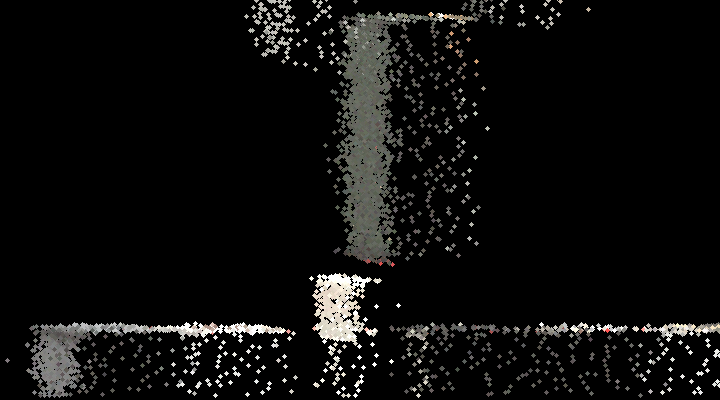

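View pics/k4.png

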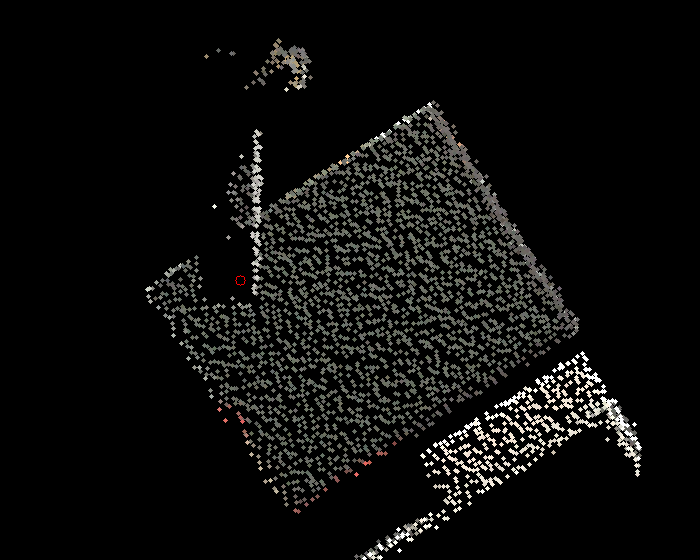

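```bash
python3 -m crank '[[1,[0,-5.5,0],0],[1,[0,0,0],0],[1,[-8,0,12],0],[1,[-8,0,13],0],[1,[0,0,0],0],[1,[0,0,0],0]]'
python3 - <<'E'
from h import *
gob(44,53,257)
E
```

```text
time_s: 10.95
tcp_pos: [0.4787, -0.2091, 0.2618]
ee_rot: [-0.001, 0.055, 0.999, -0.0]
force: [0.4, 0.1, -0.9]
grip_width: 0.0135
bed tcp [ 44.6  52.  257.3]
t 10.95 tcp [ 0.4787 -0.2091  0.2618] ytool 83.75 F [ 0.4  0.1 -0.9] w 0.0135
world mm [-0.2  1.  -0.6] tool mm [0.3 1.  0.6]
```

```bash
python3 -m crank '[[1,[0,4,0],0],[1,[0,4,0],0],[1,[0,4,0],0],[1,[0,4,0],0],[1,[0,4,0],0],[1,[0,0,0],0],[1,[0,0,0],0]]'
cat >> h.py <<'E'
def yz(n,fn,z0=90,zs=1.8,xr=(-30,190),save=None,yr=(10,140)):
    p,d=get_image(n)
    if save: cv2.imwrite(save,p)
    P,c,u,v=cloud(n,p,d); B=(P-OB)@BR*1000
    k=(B[:,0]>xr[0])&(B[:,0]<xr[1])&(B[:,1]>yr[0])&(B[:,1]<yr[1])&(B[:,2]>z0)&(B[:,2]<250)
    im=np.zeros((500,780,3),np.uint8)
    for b,cc in zip(B[k],c[k]): cv2.circle(im,(int((yr[1]-b[1])*6),int(480-(b[2]-z0)*3)),2,np.clip(cc.astype(int)*2+30,0,255).tolist(),-1)
    cv2.imwrite(fn,im)
    return B,c
E
python3 - <<'E'
from h import *
gob(44,72,257)
yz("scene","pics/yz5s.png",save="pics/s5.png");yz("top","pics/yz5t.png",save="pics/t5.png")
a=cv2.imread("pics/t5.png")
cv2.imwrite("pics/c5.png",np.hstack([cv2.resize(a[115:225,335:455],(400,367)),cv2.resize(cv2.imread("pics/s5.png")[90:270,165:305],(300,386))[:367]]))
E
```

```text
time_s: 11.65
tcp_pos: [0.4811, -0.1891, 0.2628]
ee_rot: [0.0, 0.054, 0.999, 0.0]
force: [-0.2, 0.7, -0.7]
grip_width: 0.0136
bed tcp [ 45.3  72.1 258. ]
t 11.65 tcp [ 0.4811 -0.1891  0.2628] ytool 83.77 F [-0.2  0.7 -0.7] w 0.0136
world mm [-0.6 -0.  -1.5] tool mm [ 0.5 -0.1  1.5]
```

View pics/yz5s.png

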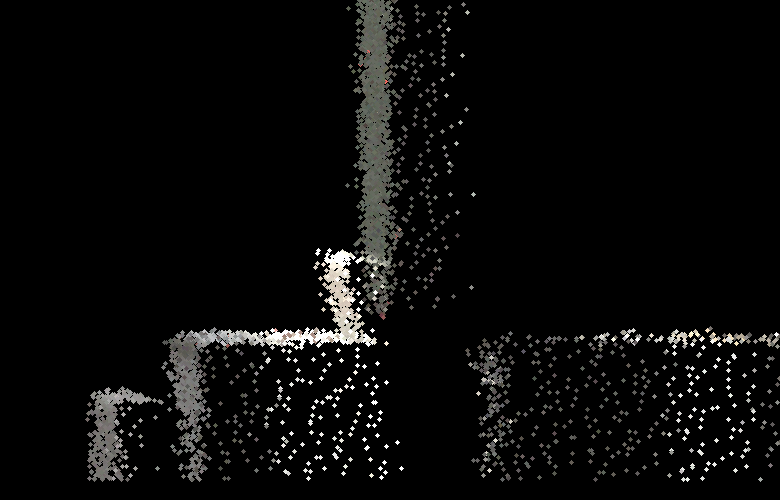

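View pics/c5.png

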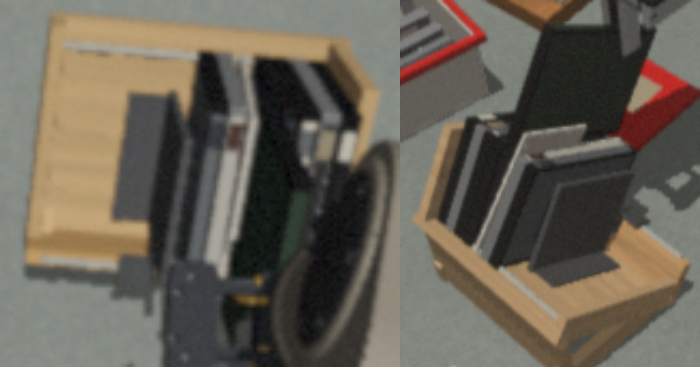

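```bash
python3 -m crank '[[1,[-4.2,0,6.8],0],[1,[-5.3,0,8.5],0],[1,[-5.3,0,8.5],0],[1,[-5.3,0,8.5],0],[1,[-4.2,0,6.8],0],[1,[0,0,0],0]]'
python3 -c "
from h import *
gob(44,72,257)"
```

```text
time_s: 12.35
tcp_pos: [0.5053, -0.1919, 0.2223]
ee_rot: [-0.001, 0.054, 0.999, -0.0]
force: [-0.5, 0.4, -1.2]
grip_width: 0.014
bed tcp [ 44.4  72.  210.8]
t 12.35 tcp [ 0.5053 -0.1919  0.2223] ytool 83.76 F [-0.5  0.4 -1.2] w 0.014
world mm [-24.7   2.7  39. ] tool mm [ 24.9  -0.  -38.9]
```

```bash
python3 -m crank '[[1,[-4.2,0,6.8],0],[1,[-4.2,0,6.8],0],[1,[-4.2,0,6.8],0],[1,[0,0,0],0]]'
python3 -m crank '[[1,[-4.2,0,6.8],0],[1,[-4.2,0,6.8],0],[1,[0,0,0],0]]'
python3 - <<'E'
from h import *
gob(44,72,150)
yz("scene","pics/yz6s.png",save="pics/s6.png")
f,y,up=plotcase("scene","pics/k6.png")
E
```

```text
time_s: 12.75
tcp_pos: [0.5181, -0.1939, 0.2023]
ee_rot: [-0.0, 0.055, 0.999, -0.0]
force: [0.0, -2.0, -2.0]
grip_width: 0.0137
time_s: 13.05
tcp_pos: [0.5265, -0.1947, 0.1886]
ee_rot: [-0.0, 0.055, 0.999, -0.0]
force: [0.6, -2.9, -1.6]
grip_width: 0.0136
bed tcp [ 44.8  71.6 170.8]
t 13.05 tcp [ 0.5265 -0.1947  0.1886] ytool 83.74 F [ 0.6 -2.9 -1.6] w 0.0136
world mm [ 10.4  -0.7 -18.1] tool mm [-10.4   0.5  18.1]
```

View pics/yz6s.png

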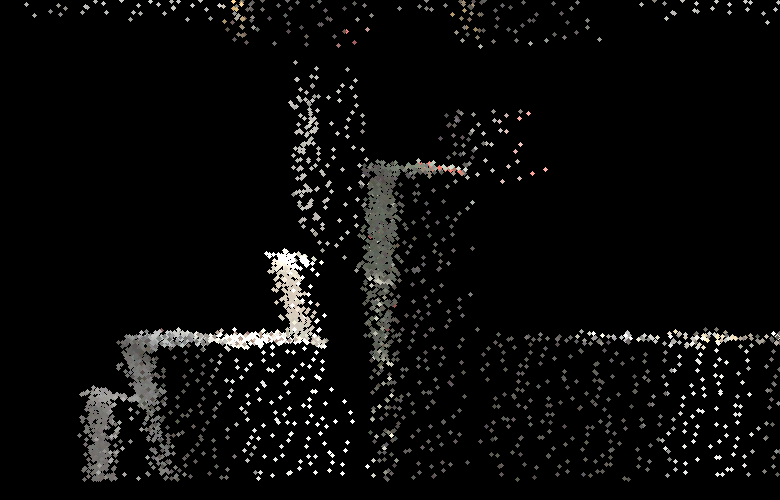

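View pics/k6.png

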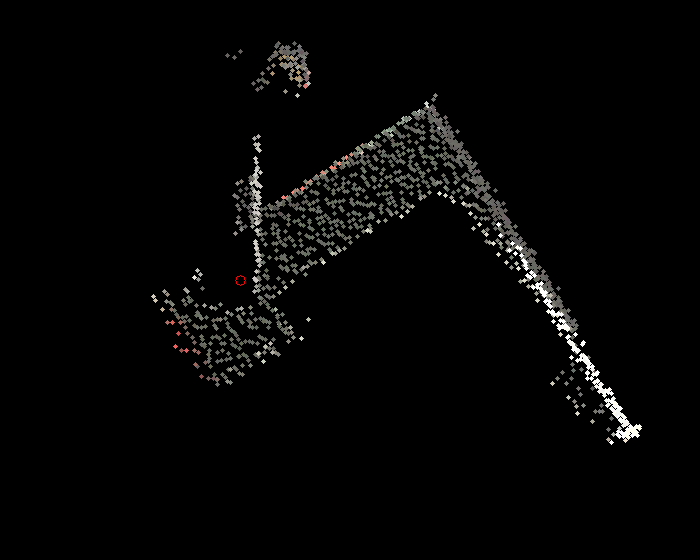

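```bash
python3 -m crank '[[1,[-3.2,0,5],0],[1,[-3.2,0,5],0],[1,[-3.4,0,5.4],0],[1,[0,0,0],0]]'
python3 - <<'E'
from h import *
gob(44,72,152)
yz("scene","pics/yz7s.png",save="pics/s7.png")
f,y,up=plotcase("scene","pics/k7.png")
E
```

```text
time_s: 13.55
tcp_pos: [0.5362, -0.1959, 0.1736]
ee_rot: [0.0, 0.055, 0.999, -0.0]
force: [0.6, -3.1, -2.3]
grip_width: 0.0138
bed tcp [ 45.1  71.4 152.9]
t 13.55 tcp [ 0.5362 -0.1959  0.1736] ytool 83.74 F [ 0.6 -3.1 -2.3] w 0.0138
world mm [-0.3  0.7 -1.3] tool mm [0.4 0.6 1.3]
```

View pics/yz7s.png

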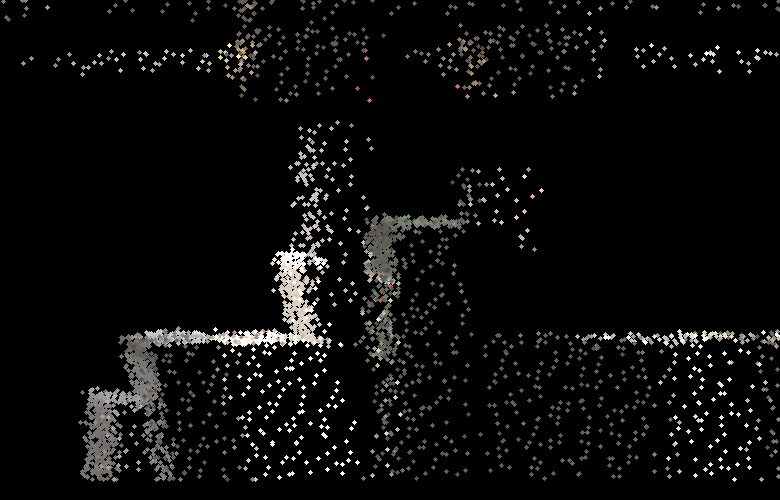

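View pics/k7.png

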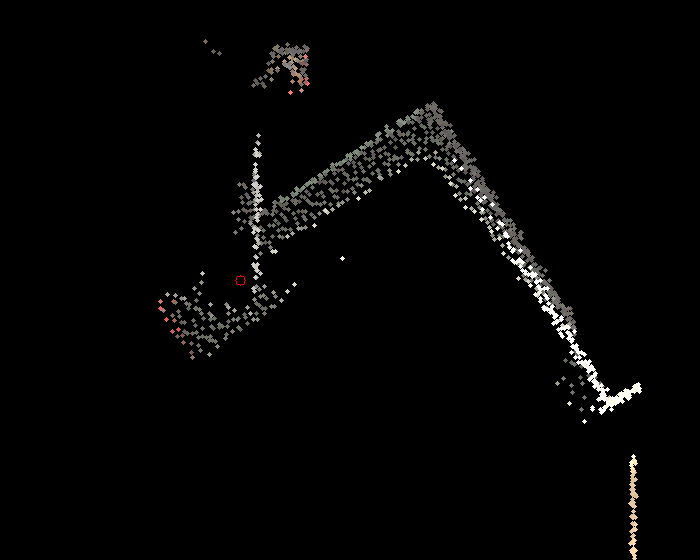

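```bash
python3 -m crank '[[0.4,[0,0,0],0],[0.4,[0,0,0],0],[0.4,[0,0,-15],0],[0.4,[0,0,-30],0],[0.4,[0,0,-15],0],[1,[0,0,0],0],[1,[0,0,0],0],[1,[0,0,0],0]]'
python3 - <<'E'
from h import *
gob(44,72,152)
yz("scene","pics/yz8s.png",save="pics/s8.png")
f,y,up=plotcase("scene","pics/k8.png")
p,d=get_image("wrist"); cv2.imwrite("pics/w8.png",p)
E
```

```text
time_s: 14.45
tcp_pos: [0.5355, -0.195, 0.2338]
ee_rot: [-0.0, 0.054, 0.999, 0.0]
force: [-0.1, -1.2, -1.0]
grip_width: 0.0077
bed tcp [ 76.4  72.2 204.4]
t 14.45 tcp [ 0.5355 -0.195   0.2338] ytool 83.77 F [-0.1 -1.2 -1. ] w 0.0077
world mm [  0.3  -0.3 -61.6] tool mm [-0.4 -0.2 61.6]
```

View pics/yz8s.png

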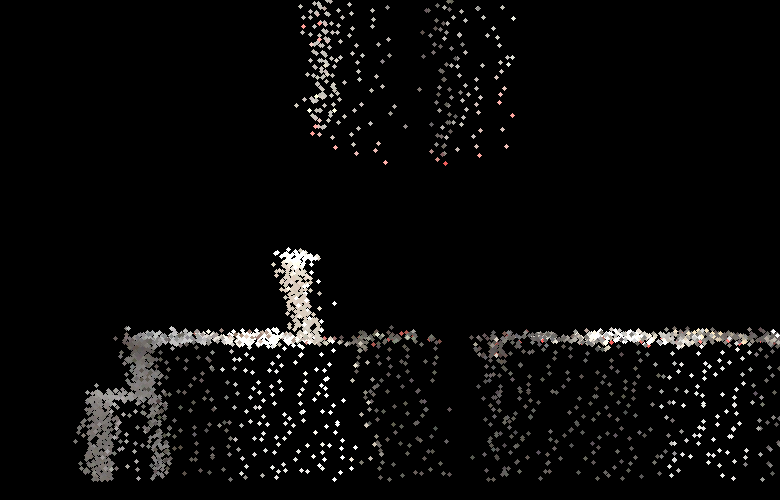

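View pics/k8.png

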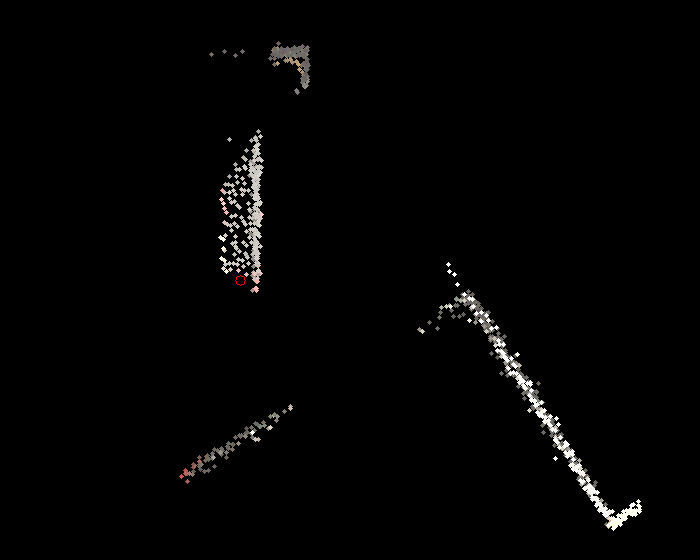

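View pics/w8.png

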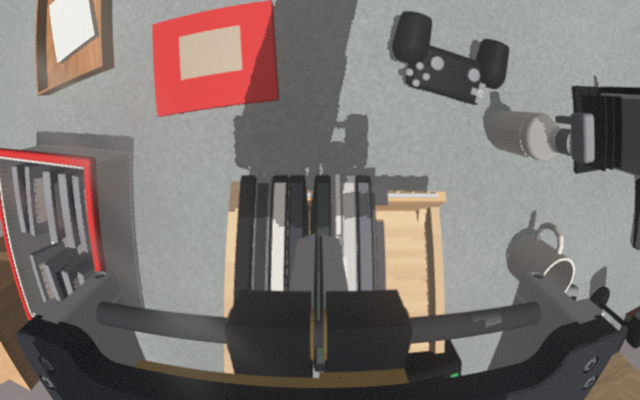

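Run:
```python
from h import *
gob(48,73,152)
B,c=yz("top","pics/yz8t.png",save="pics/t8.png")
```

```text
bed tcp [ 76.2  72.  204.3]
t 14.6 tcp [ 0.5355 -0.1951  0.2336] ytool 83.76 F [ 0.1 -0.3 -0.3] w 0.0003
world mm [  3.8   0.5 -59.3] tool mm [-3.8  1.  59.3]
```

View pics/yz8t.png

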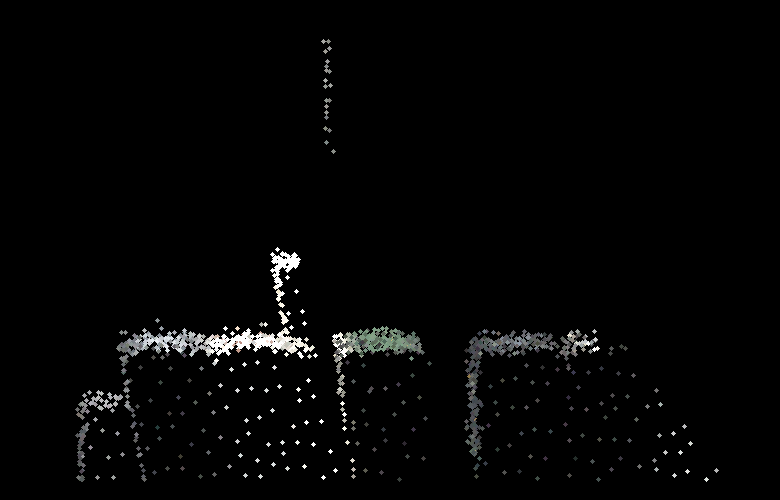

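```bash
python3 -m crank '[[1,[-1,0.5,12],0],[1,[-2,0.5,25],0],[1,[-1,0,17],0],[1,[0,0,3],0],[1,[0,0,0],0]]' 20
python3 -m crank '[[1,[0,0,2],0],[1,[0,0,2],0],[1,[0,0,0],0]]'
python3 - <<'E'
from h import *
gob(48,73,152)
E
```

```text
time_s: 15.15
tcp_pos: [0.5395, -0.1947, 0.1764]
ee_rot: [-0.001, 0.055, 0.999, -0.0]
force: [0.0, 0.0, 0.9]
grip_width: 0.0004
time_s: 15.45
tcp_pos: [0.54, -0.1947, 0.1734]
ee_rot: [0.0, 0.054, 0.999, 0.0]
force: [0.2, 0.0, -1.6]
grip_width: 0.0004
bed tcp [ 48.1  73.  150.9]
t 15.45 tcp [ 0.54   -0.1947  0.1734] ytool 83.76 F [ 0.2  0.  -1.6] w 0.0004
world mm [-0.7  0.1  0.9] tool mm [ 0.7  0.  -0.9]
```

```bash
python3 -m crank '[[1,[0,0,2],0],[1,[0,0,2],0],[1,[0,0,0],0]]'
python3 -m crank '[[1,[0,0,2],0],[1,[0,0,0],0]]'
python3 -m crank '[[1,[0,0,1.5],0],[1,[0,0,0],0]]'
python3 - <<'E'
from h import *
gob(48,73,152)
E
```

```text
time_s: 15.75
tcp_pos: [0.5402, -0.1948, 0.1693]
ee_rot: [0.0, 0.054, 0.999, -0.0]
force: [0.1, 0.0, 2.9]
grip_width: 0.0006
time_s: 15.95
tcp_pos: [0.5406, -0.1951, 0.1684]
ee_rot: [0.001, 0.055, 0.999, -0.0]
force: [-4.7, 1.3, 19.4]
grip_width: 0.0004
time_s: 16.15
tcp_pos: [0.5408, -0.1954, 0.1675]
ee_rot: [0.001, 0.055, 0.999, -0.0]
force: [-5.7, -0.7, 25.5]
grip_width: 0.0008
bed tcp [ 45.7  72.3 145.4]
t 16.15 tcp [ 0.5408 -0.1954  0.1675] ytool 83.73 F [-5.7 -0.7 25.5] w 0.0008
world mm [-1.4  0.8  6.8] tool mm [ 1.5  0.7 -6.8]
```

```bash
python3 -m crank '[[1,[0,0,-15],0],[1,[0,0,-25],0],[1,[0,0,-20],0],[-1,[0,30,0],0],[-1,[0,45,0],0],[-1,[0,40,0],0],[-1,[0,13,0],0],[-1,[0,0,0],0],[-1,[0,0,0],0]]' 60
python3 - <<'E'
from h import *
gob(64,200,105)
B,c=yz("scene","pics/yz9s.png",save="pics/s9.png")
B,c=yz("top","pics/yz9t.png",save="pics/t9.png")
k=(B[:,0]>25)&(B[:,0]<115)&(B[:,1]>115)&(B[:,1]<140)&(B[:,2]>40)&(B[:,2]<110); print("support L (top)",np.percentile(B[k,1],[5,50,95]),k.sum())
k=(B[:,0]>20)&(B[:,0]<170)&(B[:,1]>112)&(B[:,1]<140)&(B[:,2]>112)&(B[:,2]<120); print("support edge x",np.percentile(B[k,0],[2,98]),np.percentile(B[k,1],[2,50,98]))
E
```

```text
time_s: 17.05
tcp_pos: [0.5537, -0.0683, 0.2259]
ee_rot: [0.0, 0.055, 0.999, -0.0]
force: [0.5, -0.2, 0.3]
grip_width: 0.0454
bed tcp [ 75.8 200.1 195.4]
t 17.05 tcp [ 0.5537 -0.0683  0.2259] ytool 83.74 F [ 0.5 -0.2  0.3] w 0.0454
world mm [ 37.7  -4.2 -82.9] tool mm [-37.9  -0.   82.9]Traceback (most recent call last):
  File "<stdin>", line 5, in <module>
    return _quantile_unchecked(
        a, q, axis, out, overwrite_input, method, keepdims, weights)
    return _ureduce(a,
                    func=_quantile_ureduce_func,
    ...<5 lines>...
                    overwrite_input=overwrite_input,
                    method=method)
    r = func(a, **kwargs)
    result = _quantile(arr,
                       quantiles=q,
    ...<2 lines>...
                       out=out,
                       weights=wgt)
    slices_having_nans = np.isnan(arr[-1, ...])
                                  ~~~^^^^^^^^^
IndexError: index -1 is out of bounds for axis 0 with size 0
```

View pics/yz9t.png

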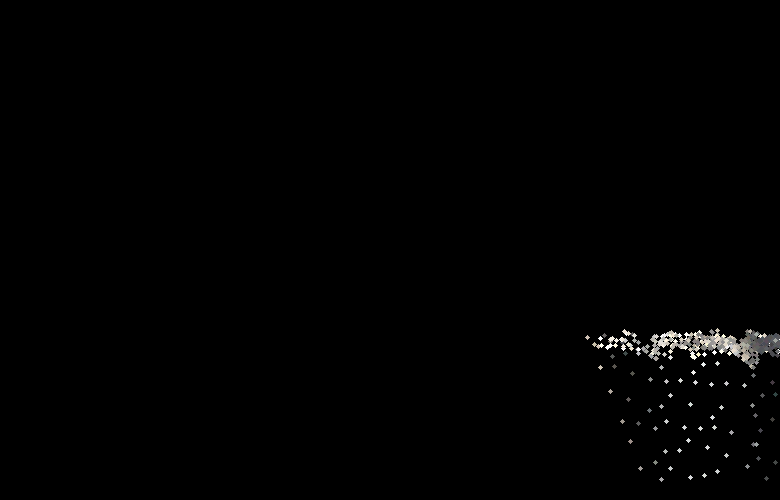

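View pics/s9.png

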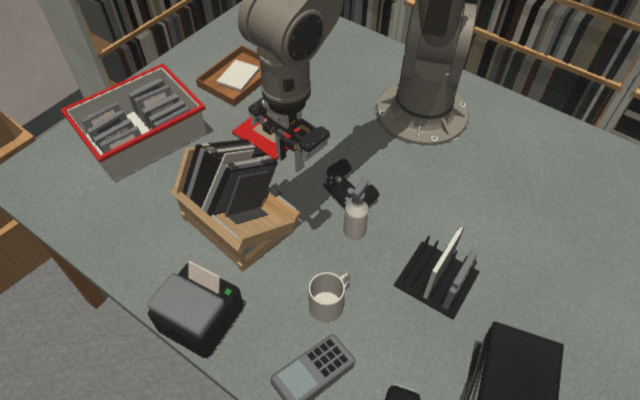

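```bash
python3 -m crank '[[-1,[0,0,0],0],[-1,[0,0,0],0],[-1,[-10,0,10],0]]'
```

```text
time_s: 17.45
tcp_pos: [0.5641, -0.0691, 0.2165]
ee_rot: [0.001, 0.055, 0.998, 0.0]
force: [0.4, 0.4, -1.0]
grip_width: 0.0772
```

View pics/yz9s.png

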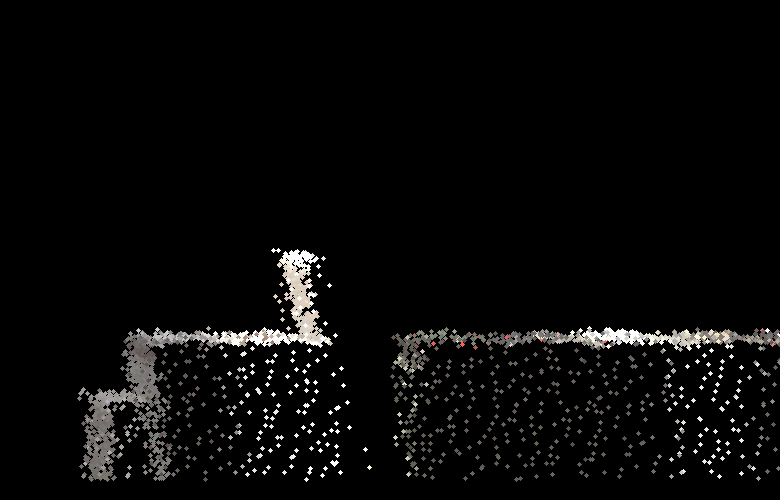

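```bash
python3 -m crank '[[-1,[-10,0,20],0],[-1,[-10,0,25],0],[-1,[-8,0,18],0],[-1,[0,0,10],0],[-1,[0,0,0],0],[-1,[0,0,0],0]]'
python3 - <<'E'
from h import *
gob(64,187,105)
E
```

```text
time_s: 18.05
tcp_pos: [0.5916, -0.0718, 0.1429]
ee_rot: [-0.0, 0.055, 0.999, -0.0]
force: [-0.2, 1.1, 0.2]
grip_width: 0.094
bed tcp [ 64.1 200.7 104.9]
t 18.05 tcp [ 0.5916 -0.0718  0.1429] ytool 83.74 F [-0.2  1.1  0.2] w 0.094
world mm [ -1.6 -13.6   0. ] tool mm [  0.1 -13.7  -0. ]
```

Now push right toward contact (around y=186), watching the force.

```bash
python3 -m crank '[[-1,[0,-5,0],0],[-1,[0,-5,0],0],[-1,[0,-3,0],0],[-1,[0,0,0],0]]'
python3 -m crank '[[-1,[0,-2,0],0],[-1,[0,-2,0],0],[-1,[0,0,0],0]]'
python3 -m crank '[[-1,[0,-2,0],0],[-1,[0,-2,0],0],[-1,[0,0,0],0]]'
python3 - <<'E'
from h import *
gob(64,187,105)
yz("scene","pics/yz10s.png",save="pics/s10.png")
E
```

```text
time_s: 18.45
tcp_pos: [0.5902, -0.0853, 0.1431]
ee_rot: [0.0, 0.055, 0.998, -0.0]
force: [-0.5, 0.7, -0.5]
grip_width: 0.0939
time_s: 18.75
tcp_pos: [0.5898, -0.0885, 0.1427]
ee_rot: [0.0, 0.054, 0.999, 0.0]
force: [-0.9, 0.2, 0.1]
grip_width: 0.0942
time_s: 19.05
tcp_pos: [0.5893, -0.0926, 0.1427]
ee_rot: [0.0, 0.055, 0.999, -0.0]
force: [-0.6, 1.3, 1.4]
grip_width: 0.0942
bed tcp [ 64.  179.8 104.7]
t 19.05 tcp [ 0.5893 -0.0926  0.1427] ytool 83.75 F [-0.6  1.3  1.4] w 0.0942
world mm [0.6 7.2 0.3] tool mm [ 0.1  7.2 -0.3]
```

View pics/yz10s.png

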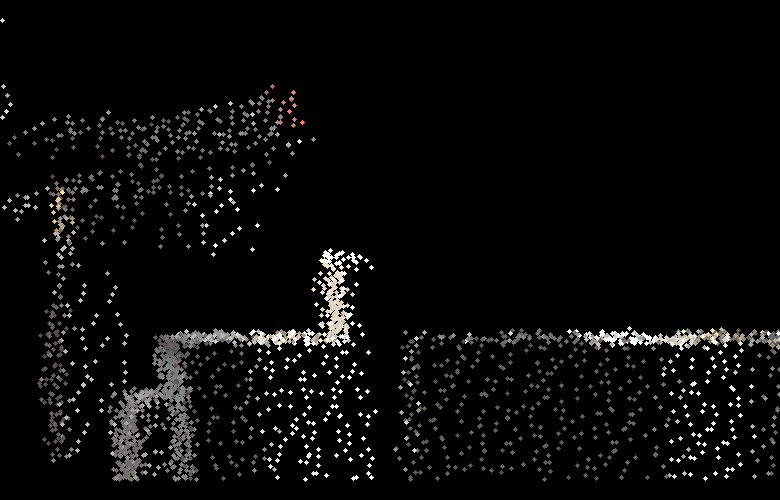

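```bash
python3 -m crank '[[-1,[0,-2,0],0],[-1,[0,-2,0],0],[-1,[0,0,0],0]]'
python3 -m crank '[[-1,[0,-2,0],0],[-1,[0,0,0],0]]'
python3 -m crank '[[-1,[0,-1,0],0],[-1,[0,0,0],0]]'
python3 -c "
from h import *
gob(64,170,105)
yz('scene','pics/yz11s.png',save='pics/s11.png')"
```

```text
time_s: 19.4
tcp_pos: [0.5889, -0.0968, 0.1427]
ee_rot: [0.0, 0.055, 0.999, -0.0]
force: [0.3, 1.6, 0.7]
grip_width: 0.0937
time_s: 19.6
tcp_pos: [0.5887, -0.0986, 0.1427]
ee_rot: [0.0, 0.055, 0.999, 0.0]
force: [0.7, 1.8, 0.5]
grip_width: 0.0937
time_s: 19.8
tcp_pos: [0.5886, -0.099, 0.1427]
ee_rot: [-0.0, 0.054, 0.999, 0.0]
force: [0.9, 5.3, 2.3]
grip_width: 0.0938
bed tcp [ 64.  173.4 104.7]
t 19.8 tcp [ 0.5886 -0.099   0.1427] ytool 83.77 F [0.9 5.3 2.3] w 0.0938
world mm [-0.5 -3.4  0.2] tool mm [ 0.1 -3.4 -0.3]
```

View pics/yz11s.png

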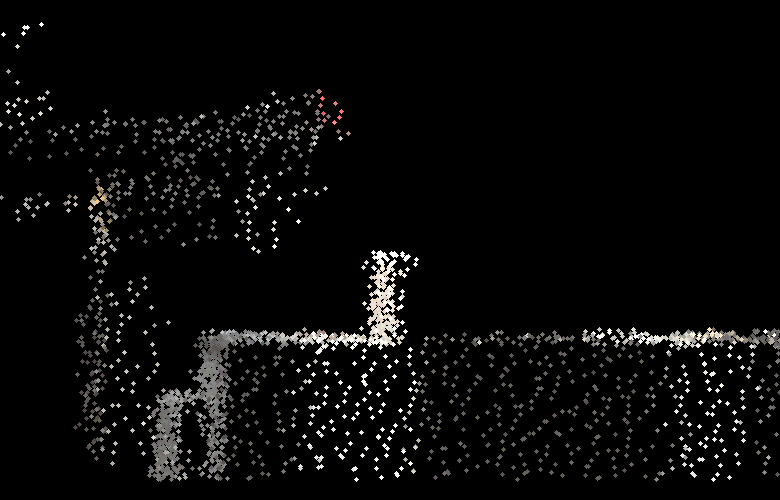

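```bash
for i in 1 2; do python3 -m crank '[[-1,[0,-1,0],0],[-1,[0,0,0],0]]'; done
python3 -m crank '[[-1,[0,-1,0],0],[-1,[0,0,0],0]]'
python3 -c "
from h import *
gob(64,170,105)"
```

```text
time_s: 20.05
tcp_pos: [0.5885, -0.0998, 0.1427]
ee_rot: [-0.0, 0.054, 0.999, 0.0]
force: [-0.1, 5.8, 1.9]
grip_width: 0.0937
time_s: 20.25
tcp_pos: [0.5884, -0.1006, 0.1427]
ee_rot: [-0.0, 0.054, 0.999, 0.0]
force: [0.5, 6.6, 2.0]
grip_width: 0.094
time_s: 20.45
tcp_pos: [0.5883, -0.1013, 0.1427]
ee_rot: [-0.0, 0.054, 0.999, 0.001]
force: [-0.2, 7.2, 2.9]
grip_width: 0.0938
bed tcp [ 64.  171.1 104.8]
t 20.45 tcp [ 0.5883 -0.1013  0.1427] ytool 83.8 F [-0.2  7.2  2.9] w 0.0938
world mm [-0.2 -1.1  0.2] tool mm [ 0.1 -1.1 -0.2]
```

```bash
python3 -m crank '[[-1,[0,-1,0],0],[-1,[0,0,0],0]]'
python3 -m crank '[[-1,[0,-1,0],0],[-1,[0,0,0],0]]'
python3 -m crank '[[-1,[0,-1,0],0],[-1,[0,0,0],0]]'
python3 -c "
from h import *
gob(64,170,105)
yz('scene','pics/yz12s.png',save='pics/s12.png')"
```

```text
time_s: 20.65
tcp_pos: [0.5883, -0.1016, 0.1428]
ee_rot: [-0.0, 0.054, 0.999, 0.001]
force: [-0.5, 11.6, 3.7]
grip_width: 0.0937
time_s: 20.85
tcp_pos: [0.5883, -0.1017, 0.1428]
ee_rot: [-0.0, 0.054, 0.999, 0.001]
force: [-1.7, 16.0, 4.8]
grip_width: 0.0935
time_s: 21.05
tcp_pos: [0.5882, -0.1018, 0.1429]
ee_rot: [-0.0, 0.053, 0.999, 0.002]
force: [-1.9, 20.7, 9.0]
grip_width: 0.0939
bed tcp [ 64.  170.6 104.9]
t 21.05 tcp [ 0.5882 -0.1018  0.1429] ytool 83.9 F [-1.9 20.7  9. ] w 0.0939
world mm [-0.1 -0.6  0.1] tool mm [ 0.  -0.6 -0.1]
```

View pics/yz12s.png

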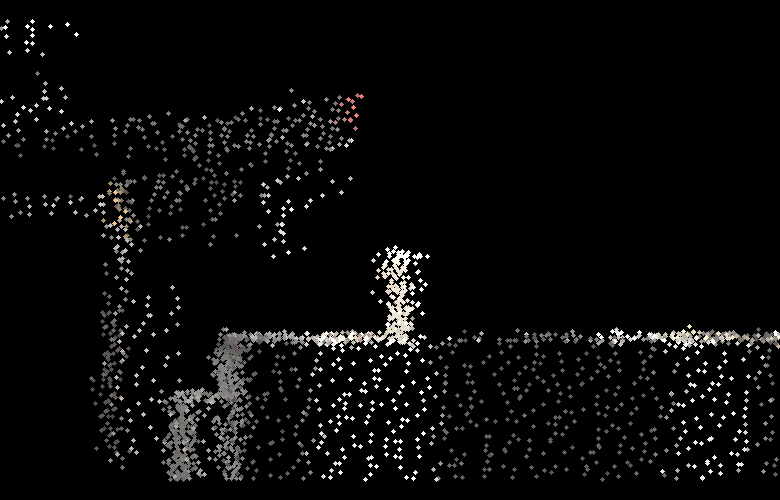

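```bash
python3 -m crank '[[-1,[0,3,0],0],[-1,[0,6,0],0],[-1,[0,12,0],0],[-1,[8,0,-20],0],[-1,[20,0,-40],0],[-1,[30,20,-40],0],[-1,[30,30,-20],0],[-1,[20,40,0],0],[-1,[0,40,0],0],[-1,[0,40,0],0],[-1,[0,40,0],0],[-1,[0,0,0],0]]'
cat > look.py <<'E'
from h import *
import sys
t=sys.argv[1]
for n in("scene","top"):
    B,c=yz(n,f"pics/yz{t}{n}.png",save=f"pics/{n}{t}.png",yr=(-10,120))
    np.save(f"B{n}{t}.npy",B)
    for nm,(a,b) in dict(x_lo=(20,60),x_mid=(60,110),x_hi=(110,160)).items():
        r=[]
        for y0 in range(1,102,7):
            k=(B[:,0]>a)&(B[:,0]<b)&(B[:,1]>y0)&(B[:,1]<y0+7)&(B[:,2]>125)&(B[:,2]<146); r.append(round(float(np.median(B[k,2])),1) if k.sum()>4 else None)
        print(n,nm,r)
    k=(B[:,0]>100)&(B[:,0]<200)&(B[:,2]>60)&(B[:,2]<133)
    r=[]
    for y0 in range(1,104,7):
        q=k&(B[:,1]>y0)&(B[:,1]<y0+7); r.append(np.percentile(B[q,0],[50,95]).round(1).tolist() if q.sum()>5 else None)
    print(n,"back x",r)
a=cv2.imread(f"pics/top{t}.png");b=cv2.imread(f"pics/scene{t}.png")
cv2.imwrite(f"pics/c{t}.png",np.hstack([cv2.resize(a[115:225,335:455],(420,385),interpolation=cv2.INTER_CUBIC),cv2.resize(b[130:270,165:305],(380,385),interpolation=cv2.INTER_CUBIC)]))
E
python3 look.py 13
```

```text
time_s: 22.3
tcp_pos: [0.5073, 0.1401, 0.2595]
ee_rot: [-0.0, 0.051, 0.999, 0.0]
force: [0.5, -1.4, -0.3]
grip_width: 0.0941
scene x_lo [137.7, 137.3, 137.2, 137.3, 137.5, 138.6, 137.1, 136.8, 136.9, 137.8, 137.3, 137.7, 137.4, 137.1, 133.0]
scene x_mid [137.5, 137.4, 137.3, 137.6, None, None, None, None, None, 136.8, 140.5, 137.3, 137.1, 137.6, 131.7]
scene x_hi [137.6, 137.3, 137.6, 137.7, 137.2, 137.6, 137.7, 137.8, None, None, 139.1, 137.7, 137.5, 138.0, 132.4]
scene back x [[169.1, 172.4], [169.4, 172.3], [169.4, 171.8], [169.3, 171.7], [169.1, 171.8], [169.6, 172.6], [169.6, 171.9], [169.5, 171.7], [169.3, 172.0], [169.5, 172.2], [169.4, 171.6], [169.6, 172.6], [169.6, 171.5], [169.6, 172.3], [146.5, 169.4]]
top x_lo [136.0, 135.8, 135.1, 135.8, 135.0, 135.6, 135.3, 135.6, 136.1, 136.1, 135.3, 135.8, 135.6, 136.0, 134.8]
top x_mid [136.0, 135.9, 135.0, 135.6, 135.2, 135.7, 135.4, 135.8, 135.6, 136.1, 136.7, 135.5, 135.7, 135.4, 134.5]
top x_hi [136.1, 135.9, 135.6, 136.3, 135.4, 136.1, 135.6, 136.0, 135.6, 136.4, 139.1, 136.0, 135.2, 136.0, 134.5]
top back x [[169.5, 182.1], [168.7, 169.7], [168.9, 170.5], [169.5, 170.4], [169.2, 170.5], [169.4, 170.7], [169.3, 170.5], [169.5, 170.3], [169.4, 170.4], [169.7, 170.4], [169.6, 170.3], [169.4, 170.5], [169.3, 170.5], [169.8, 170.6], [150.1, 169.9]]
```

View pics/c13.png

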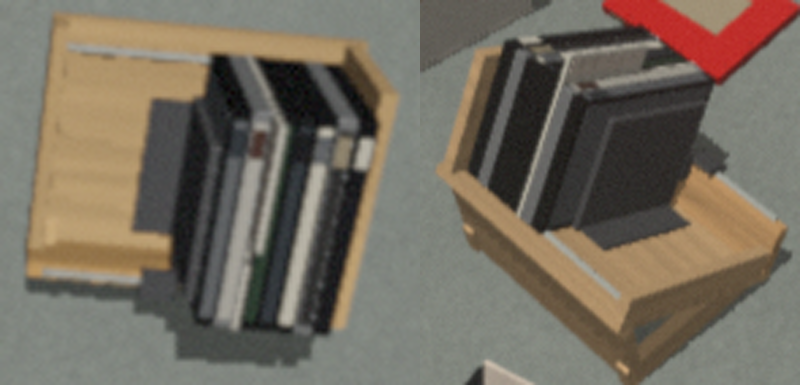

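View pics/yz13top.png

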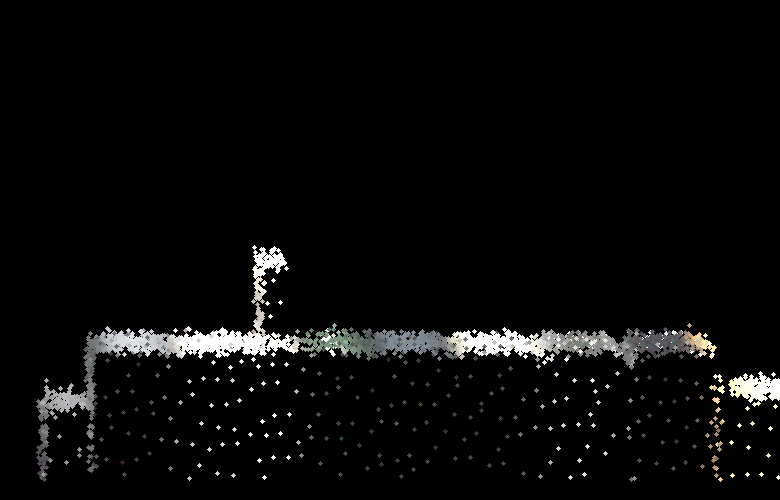

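```bash
python3 -c "
from h import *
print(state()['time_s']); print(hand_in())"
```

```text
22.4
the job is handed in; nothing more can be done
None
```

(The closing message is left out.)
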